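# Fit the panel socket kept behind the tall parts

## Task

The power distributor on the bench has an empty cutout in its cover, and the loose panel socket that belongs there stands at the back of the steel parts tray, boxed in by the plug, the adaptor and the spray can. Stand those three on the rubber mat, then drop the socket fully home into the cutout with its square flange square to the cover, and only then put the plug, the adaptor and the can each back where it stood in the tray. Keep everything upright, and leave the tape roll, the cable gland and the brass locknut where they lie.

Things in the scene. Friction and masses are not known exactly. Their poses are not given: they have to be found in the camera images.
- plug_mid (a point): Loose three-phase plug standing in the tray, 132 mm tall: red round collar at the foot (62 mm diameter, 48 mm high), white ribbed round body (61 mm diameter, from 48 to 112 mm up; grip here), narrower black hexagonal cable gland on top. About 0.24 kg. The point is on its axis, 66 mm above its foot; z up.
- adaptor_mid (a point): Loose adaptor standing upright in the tray, 130 mm tall: red round collar at the foot (62 mm diameter, 46 mm high), white square body above it (56 x 56 mm, from 46 to 122 mm up; grip here on two opposite faces), grey flap lid on top. About 0.27 kg. The point is on its axis, 65 mm above its foot; x and y are square to the body's faces, z is up.
- can_mid (a point): Loose spray can standing upright in the tray, 130 mm tall: aluminium with a white band, 57 mm diameter straight up to 106 mm (grip below that), domed shoulder and small white nozzle on top. About 0.22 kg. The point is on its axis, 65 mm above its foot. z is up.
- socket_mid (a point): Loose panel socket standing in the tray, 66 mm tall: round rear body (44 mm diameter, 28 mm high, tapering to 32 mm at the foot), black square flange 64 x 64 x 5 mm on it, red round collar with cap above (46 mm diameter, 33 mm high; grip here). About 0.15 kg. The point is on its axis at the flange's top face, 33 mm above its foot; x, y square to the flange, z up.
- cutout (a point): Empty round hole, 53 mm diameter, through the 6 mm grey cover of the hollow black power distributor (200 x 250 x 100 mm, fixed). The point is its centre at the cover's top face, 100 mm above the bench; x, y along the cover's edges. 110 mm to -y a like socket is already mounted (38 mm high; leave it); low outlets begin 60 mm to +x. Seated, the flange lies on the cover: socket's point 5 mm above this.
- tray: Shallow open steel tray, 210 mm (x) by 250 mm (y), 24 mm high, walls and floor 4 mm thick. Origin at the centre of its underside, -x side towards the robot. The socket stands about 30 mm to +x of the middle; of the three tall parts one stands on its -x side and one on each y side, 71 mm from it, in any arrangement. Fixed.
- mat: Flat black rubber mat, 170 mm (x) by 250 mm (y), 4 mm thick: the side area where the tall parts are stood meanwhile. Origin at the centre of its underside. Only a brass locknut lies near its +x edge. Fixed.
- tape: Roll of black tape lying flat in a -x corner of the tray, 62 mm diameter, 19 mm high, origin at the centre of its underside. Leave alone.
- gland: Small grey cable gland standing in the other -x corner of the tray, 40 mm across, 38 mm high, origin at the centre of its underside. Leave alone.
- locknut: Flat brass locknut ring lying on the mat near its +x edge, 38 mm diameter, 7 mm high, origin at the centre of its underside. Leave alone.
Things that resemble listed ones, but are neither listed nor needed, are in the scene too. Leave any blue or purple look-alike of the part that bears plug_mid alone.

How it is judged:
On the way, in this order (a step that is already met when the one before it is completed fails the run):
1. the plug, the adaptor and the can all stand released on the mat while the socket is still in its place in the tray (x of plug_mid in the frame of mat between -0.085 and 0.085 m and y of plug_mid in the frame of mat between -0.125 and 0.125 m and z of plug_mid in the frame of mat between 0.06 and 0.08 m and angle between each of plug_mid, adaptor_mid, can_mid's own z axis and vertical below 0.12 rad and linear speed of each of plug, adaptor, can below 0.03 m/s and contact force between the fingers and plug below 0.1 N and x of adaptor_mid in the frame of mat between -0.085 and 0.085 m and y of adaptor_mid in the frame of mat between -0.125 and 0.125 m and z of adaptor_mid in the frame of mat between 0.06 and 0.08 m and contact force between the fingers and adaptor below 0.1 N and x of can_mid in the frame of mat between -0.085 and 0.085 m and y of can_mid in the frame of mat between -0.125 and 0.125 m and z of can_mid in the frame of mat between 0.06 and 0.08 m and contact force between the fingers and can below 0.1 N and distance of socket_mid from where it was at the start of the episode below 0.03 m), for 0.2 s.
2. the socket is seated in the cutout and released, the three others still standing on the mat (horizontal distance between socket_mid and cutout below 0.01 m and z of socket_mid in the frame of cutout between 0.001 and 0.009 m and angle between socket_mid's own z axis and vertical below 0.08 rad and (angle between the x axis of socket_mid and the x axis of cutout, either way round below 0.2 rad or angle between the x axis of socket_mid and the y axis of cutout, either way round below 0.2 rad) and contact force between the fingers and socket below 0.1 N and linear speed of each of socket, plug, adaptor, can below 0.03 m/s and x of plug_mid in the frame of mat between -0.085 and 0.085 m and y of plug_mid in the frame of mat between -0.125 and 0.125 m and z of plug_mid in the frame of mat between 0.06 and 0.08 m and angle between each of plug_mid, adaptor_mid, can_mid's own z axis and vertical below 0.12 rad and contact force between the fingers and plug below 0.1 N and x of adaptor_mid in the frame of mat between -0.085 and 0.085 m and y of adaptor_mid in the frame of mat between -0.125 and 0.125 m and z of adaptor_mid in the frame of mat between 0.06 and 0.08 m and contact force between the fingers and adaptor below 0.1 N and x of can_mid in the frame of mat between -0.085 and 0.085 m and y of can_mid in the frame of mat between -0.125 and 0.125 m and z of can_mid in the frame of mat between 0.06 and 0.08 m and contact force between the fingers and can below 0.1 N), for 0.2 s.
At the end, for the whole second after the job is handed in: Socket released in the cutout: axis within 10 mm, flange down within 4 mm, tilt under 0.08 rad, square to the cover within 0.2 rad. Plug, adaptor and can upright at rest, each within 15 mm of its starting place. Tape, gland and locknut moved under 30 mm (horizontal distance between socket_mid and cutout below 0.01 m and z of socket_mid in the frame of cutout between 0.001 and 0.009 m and angle between socket_mid's own z axis and vertical below 0.08 rad and (angle between the x axis of socket_mid and the x axis of cutout, either way round below 0.2 rad or angle between the x axis of socket_mid and the y axis of cutout, either way round below 0.2 rad) and contact force between the fingers and socket below 0.1 N and linear speed of socket below 0.03 m/s and distance of each of plug_mid, adaptor_mid, can_mid from where it was at the start of the episode below 0.015 m and angle between each of plug_mid, adaptor_mid, can_mid's own z axis and vertical below 0.1 rad and linear speed of each of plug, adaptor, can below 0.02 m/s and distance of each of tape, gland, locknut from where it was at the start of the episode below 0.03 m); the robot touches nothing.
It fails at once if the plug, the adaptor, the can or the socket is tipped over (angle between any of plug_mid, adaptor_mid, can_mid, socket_mid's own z axis and vertical above 0.6 rad).
It fails at once if the tape roll, the cable gland or the locknut is shifted by more than 30 mm (distance of any of tape, gland, locknut from where it was at the start of the episode above 0.03 m).
It also fails if it takes over 134 s, if anything falls off the work surface, if the arm or the gripper's body presses on something with over 40 N, if the wrist force passes 120 N, or if a joint passes its speed limit or range.

## Robot

A 6-joint arm with a two-finger parallel gripper is mounted at the origin on the work surface. World frame = base frame: x ahead of the robot, y to its left, z up, the work surface at z = 0. Lengths are in m, angles in rad, forces in N, time in s.
With the tool pointing down it reaches from about 0.425 to 1.125 m from the base axis. Payload 14.9 kg.
Tool frame: the origin (TCP) lies between the finger pads; the fingertips stand 11 mm ahead of it and the grasp point (between the pads) lies 8 mm behind it; z points along the fingers, y is the direction in which the jaws open and shut (so a half turn about z gives the same grasp; the last joint's range is limited). The gripper opens to 91 mm and grips with 3 to 60 N. Pads are 32 mm wide; open, the fingers measure 118 mm over their backs; the gripper's body (76 mm by 178 mm) begins 60 mm behind the grasp point.
Start: joints at [-1.253, 0.379, 1.734, -0, 1.028, -0.033], TCP at [0.241, -0.657, 0.225] pointing down, gripper open.
Joint ranges: [-2.77, 2.77], [-0.74, 2.19], [0, 2.66], [-1.06, 4.2], [0.31, 2.87], [-3.08, 3.08]. Speed limits (rad/s): [1.89, 1.89, 2.39, 3.14, 3.14, 3.14].

## Interface

Orientations are given as a unit quaternion [x, y, z, w].
In Python, from rig import observe, imaging, manip gives the robot as it stands.
- The arm moves only by the tool play_rows, never from a script. Its argument "commands" is a list of rows, each an object with "travel": the shift along the tool's x, y, z in m, a list of three; "rotation": the turn, a rotation vector about the tool's x, y, z in rad, a list of three. In form: [{"travel": [dx, dy, dz], "rotation": [wx, wy, wz]}, ...]. A call has 1 to 5 rows; each row is the pose to reach, as a shift and turn from the pose commanded when the call began, along the tool's axes at that moment; what a row does not reach only later rows make up. A row lasts 1/10 s, in which the tool goes at most 50 mm and 8.59 degrees, less where a joint would pass 70% of its speed; a pose out of reach is approached as far as the arm can. A call with a gripper value outside its range is refused whole. "claw" is the closure, from 0 (fully open) to 1 (shut), set as the call begins (left out, the last holds). The fingers move at their own pace and stop on an object; "newtons" is the grip in N (left out, the last holds). Time passes only in rows, so rows that repeat a pose let the fingers close. It gives the time, the measured TCP pose, the force and the opening at its end, in the units of the state.
- observe(): the state, without advancing time (a new reading comes with each control period).
- imaging.grab_frame(name): name is "scene" or "side" or "wrist"; returns a dict with "frame" (420x560x3 uint8, red, green, blue), "z_map" (420x560 float32, m along the optical axis (not along the pixel's ray), 0 where there is no reading), "camera_matrix" (3x3 intrinsics, pixels), "position" and "orientation" of the camera in the world. Camera axes: x right, y down, z forward; pixel columns grow to the right and rows downward; lengths in m; the calibration is good to about 2 mm. A picture is of the moment at which its call begins.
- manip.finish_job(): hands the job in, once; it reports no verdict.
The state is a dict: "time": time; "joints": joint angles; "joint_vel": joint speeds; "tau": joint torques, N m; "tcp_pos": TCP position; "tool_rot": TCP orientation; "contact_force": force on the tool from outside, world axes, zero at the start; "wrist_torque": the same for the moment, N m; "grip_width": finger opening in m.
Only numpy, scipy, OpenCV 4.12 (cv2) and the standard library are available. Lean on these libraries where they do the work, as an engineer would, in place of code of your own. Each camera call takes 0.05 s, during which the arm holds its last target. There are 200 camera calls.

## Working session

There is one attempt and no reset: what is moved stays moved. The work goes in short steps, Python scripts to look and compute and a tool call to move; the robot and the scene stay as the last step left them, time stands still between calls to the robot, and variables do not carry over. Pictures are saved under pics/ and viewed, about 12 in all and at most 16, crops included, and the job is handed in when it is done.

Besides the shell and the picture viewer there is one more tool, called after "Call:" as name([rows], argument=value, ...), one row to a line, values as JSON. play_rows: Moves the arm, as the interface text tells. Its arguments: {"type":"object","properties":{"commands":{"type":"array","items":{"type":"object","properties":{"travel":{"type":"array","items":{"type":"number"}},"rotation":{"type":"array","items":{"type":"number"}}}}},"claw":{"type":"number"},"newtons":{"type":"number"}},"required":["commands"]}

```bash
ls; mkdir -p pics
cat > h.py <<'E'
import numpy as np, cv2
from scipy.spatial.transform import Rotation as R
from rig import observe, imaging, manip
def grab(n):
    f=imaging.grab_frame(n); np.savez('last_%s.npz'%n,**f); return f
def load(n): return dict(np.load('last_%s.npz'%n))
def save(f,p): cv2.imwrite(p,f['frame'][:,:,::-1])
def cloud(f):
    z=f['z_map']; K=f['camera_matrix']; v,u=np.mgrid[:z.shape[0],:z.shape[1]]
    P=np.stack([(u-K[0,2])/K[0,0]*z,(v-K[1,2])/K[1,1]*z,z],-1)
    W=P@R.from_quat(f['orientation']).as_matrix().T+f['position']; W[z==0]=np.nan; return W
def ray(f,u,v,zp):
    K=f['camera_matrix']; d=R.from_quat(f['orientation']).as_matrix()@np.array([(u-K[0,2])/K[0,0],(v-K[1,2])/K[1,1],1])
    p=np.array(f['position']); return p+d*(zp-p[2])/d[2]
E
python3 - <<'E'
from h import *
o=observe(); print(o)
fs=[grab(n) for n in("scene","side","wrist")]
for f in fs: print(f['position'],f['orientation'],f['camera_matrix'][0])
cv2.imwrite('pics/a1.png',fs[0]['frame'][:,:,::-1]); cv2.imwrite('pics/a2.png',fs[1]['frame'][:,:,::-1]); cv2.imwrite('pics/a3.png',fs[2]['frame'][:,:,::-1])
E
```

```text
pics
{'time': 0.0, 'joints': array([-1.25333089e+00,  3.79454242e-01,  1.73475260e+00,  7.09671416e-06,
        1.02851172e+00, -3.32720222e-02]), 'joint_vel': array([ 0.00128777, -0.00028137, -0.00038742,  0.00043679, -0.00041879,
        0.00033837]), 'tau': array([-3.90510113e-04, -7.63722038e+01, -4.34367120e+01,  6.49130694e-02,
        4.23322502e-02, -9.02433226e-05]), 'tcp_pos': array([ 0.24041036, -0.65702086,  0.22427027]), 'tool_rot': array([ 9.84662437e-01,  1.74469393e-01, -7.67176449e-05, -5.57712416e-04]), 'contact_force': array([-0.39709527, -0.61204171, -0.08984969]), 'wrist_torque': array([0.02424059, 0.02700642, 0.01862589]), 'grip_width': 0.09114579895530486}
[ 1.20671016 -0.55524734  0.97525887] [ 0.84868599  0.37357809 -0.15442473 -0.3410638 ] [473.93925415   0.         277.88909735]
[0.48873577 0.66692555 0.86286319] [-0.08060358  0.93310843 -0.34956216  0.02486009] [419.06934824   0.         276.40003908]
[ 0.3057516  -0.63312592  0.38369231] [ 0.81338781 -0.56848369 -0.07139022  0.10064788] [300.90564394   0.         276.28948951]
```

View pics/a1.png

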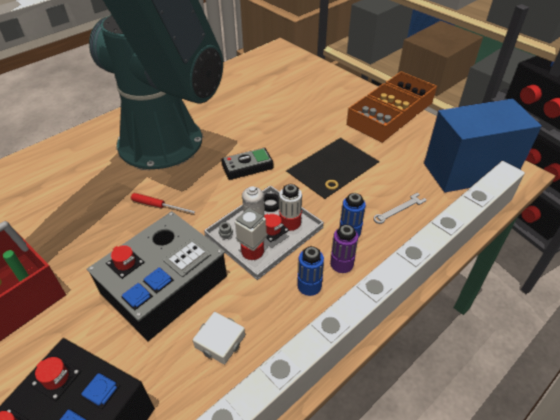

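View pics/a2.png

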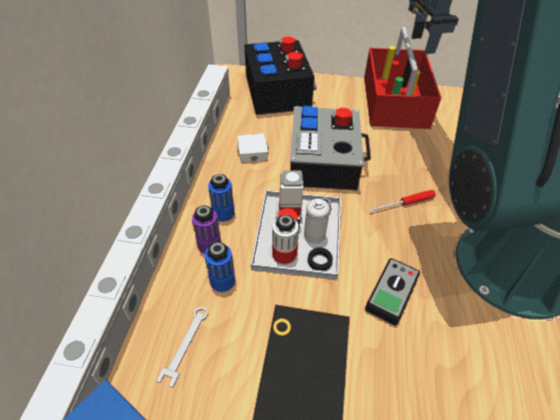

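The scene view shows:
- **Tray:** adaptor about (250,235), plug with red and white body (290,205), can (253,203), socket (272,228), gland (226,230), tape (270,197).
- **Other items:** cutout (163,237), mat (333,167), locknut (332,184).
- **Look-alikes:**
  - For the plug: blue (353,213), purple (344,247) and blue (311,270).
  - For the socket: the mounted one at (122,257), and others on the black distributor at (50,372).

I choose the red-collared plug in the tray. Next I measure and check it in one crop.

Run:
```python
from h import *
a=load('scene');b=load('side')
c1=cv2.resize(a['frame'][150:310,90:390],None,fx=2.6,fy=2.6,interpolation=cv2.INTER_CUBIC)[:300+116,:]
c1=cv2.resize(a['frame'][160:290,90:340],(400*2//2*2,416))[:, :800]
cv2.imwrite('pics/c1.png',c1[:,:,::-1])
for n,f,items in(('scene',a,{'can':(253,197),'plug':(290,190),'adap':(250,222),'sock':(273,222),'cut':(163,237),'mat':(333,167),'nut':(325,184),'gland':(226,228)}),('side',b,{'can':(318,205),'plug':(285,224),'adap':(291,178),'sock':(289,213),'cut':(342,147),'mat':(300,370)})):
    W=cloud(f)
    for k,(u,v) in items.items(): print(n,k,W[v,u].round(3))
    # slices of high points in tray region
np.set_printoptions(suppress=True)
for n,f in(('scene',a),('side',b)):
    W=cloud(f);m=(W[...,2]>.08)&(W[...,2]<.15)&(W[...,0]>.3)&(W[...,0]<.9)&(W[...,1]>-.4)&(W[...,1]<.2)
    k,l,s,ct=cv2.connectedComponentsWithStats(m.astype(np.uint8))
    for i in range(1,k):
        if s[i,4]>60: p=W[l==i]; print(n,ct[i].round(),s[i,4],np.nanmin(p,0).round(3),np.nanmax(p,0).round(3))
```

```text
scene can [ 0.51  -0.017  0.118]
scene plug [0.571 0.057 0.137]
scene adap [ 0.586 -0.089  0.136]
scene sock [ 0.578 -0.009  0.071]
scene cut [ 0.4   -0.236  0.038]
scene mat [0.486 0.324 0.005]
scene nut [0.528 0.244 0.012]
scene gland [ 0.488 -0.096  0.04 ]
side can [ 0.495 -0.     0.126]
side plug [0.562 0.078 0.135]
side adap [ 0.571 -0.073  0.131]
side sock [ 0.565 -0.015  0.066]
side cut [ 0.447 -0.367  0.005]
side mat [0.486 0.346 0.003]
scene [290. 197.] 526 [0.537 0.032 0.08 ] [0.596 0.09  0.141]
scene [251. 215.] 1211 [ 0.472 -0.111  0.08 ] [0.604 0.02  0.14 ]
scene [353. 206.] 521 [0.667 0.132 0.08 ] [0.727 0.191 0.136]
scene [162. 261.] 6323 [ 0.388 -0.4    0.08 ] [ 0.61  -0.175  0.144]
scene [345. 239.] 602 [0.728 0.034 0.08 ] [0.787 0.093 0.138]
scene [319. 324.] 3998 [ 0.864 -0.4    0.105] [0.9  0.2  0.12]
scene [310. 261.] 639 [ 0.718 -0.076  0.08 ] [ 0.779 -0.016  0.136]
side [169. 182.] 3126 [ 0.86  -0.399  0.08 ] [0.9   0.2   0.116]
side [326. 139.] 3791 [ 0.391 -0.4    0.08 ] [ 0.607 -0.17   0.14 ]
side [291. 185.] 648 [ 0.538 -0.102  0.08 ] [ 0.602 -0.043  0.136]
side [220. 188.] 535 [ 0.716 -0.067  0.08 ] [ 0.777 -0.008  0.134]
side [317. 212.] 527 [ 0.467 -0.03   0.08 ] [0.524 0.025 0.135]
side [205. 220.] 611 [0.725 0.044 0.08 ] [0.784 0.101 0.135]
side [285. 230.] 657 [0.532 0.043 0.08 ] [0.594 0.099 0.138]
side [218. 257.] 700 [0.666 0.14  0.08 ] [0.726 0.197 0.134]
```

View pics/c1.png

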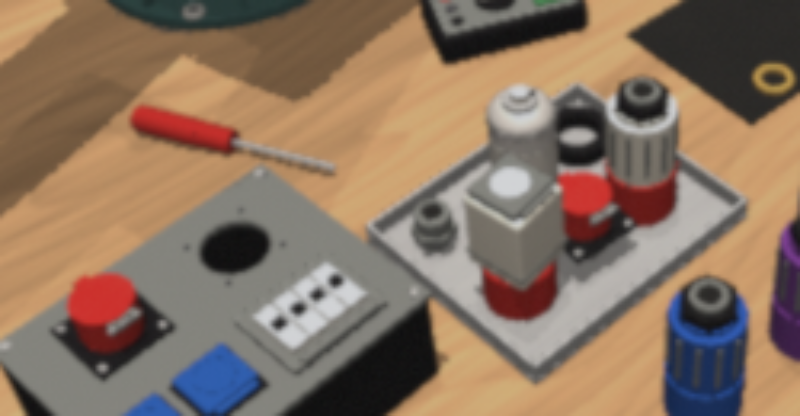

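The crop confirms the choice: red-collared ribbed plug at about (640,140), square adaptor (515,230), can (522,130), socket with black flange (585,205) and cutout (233,247). I'll rotate the tool to the world axes and fly over the distributor to look.

Call:
play_rows([
  {"travel": [0, 0, -0.045], "rotation": [0, 0, 0.12]},
  {"travel": [0, 0, -0.075], "rotation": [0, 0, 0.24]},
  {"travel": [0, 0, -0.075], "rotation": [0, 0, 0.351]},
  {"travel": [0, 0, -0.075], "rotation": [0, 0, 0.351]},
], claw=0, newtons=25)

```text
time: 0.55
tcp_pos: [0.2406, -0.6576, 0.3007]
tool_rot: [1.0, -0.001, 0.0, 0.001]
contact_force: [-1.0, 0.3, -1.4]
grip_width: 0.0912
```

Call:
play_rows([
  {"travel": [0.016, -0.039, 0], "rotation": [0, 0, 0]},
  {"travel": [0.032, -0.078, 0], "rotation": [0, 0, 0]},
  {"travel": [0.048, -0.117, 0], "rotation": [0, 0, 0]},
  {"travel": [0.064, -0.156, 0], "rotation": [0, 0, 0]},
  {"travel": [0.08, -0.195, 0], "rotation": [0, 0, 0]},
])

```text
time: 1.05
tcp_pos: [0.3206, -0.4603, 0.2988]
tool_rot: [1.0, 0.002, -0.0, -0.001]
contact_force: [1.1, 0.5, 0.6]
grip_width: 0.0912
```

Call:
play_rows([
  {"travel": [0.02, -0.045, 0], "rotation": [0, 0, 0]},
  {"travel": [0.04, -0.085, 0], "rotation": [0, 0, 0]},
  {"travel": [0.06, -0.125, 0], "rotation": [0, 0, 0]},
  {"travel": [0.08, -0.165, 0], "rotation": [0, 0, 0]},
  {"travel": [0.08, -0.165, 0], "rotation": [0, 0, 0]},
])

```text
time: 1.55
tcp_pos: [0.4016, -0.2936, 0.299]
tool_rot: [1.0, 0.004, -0.001, -0.001]
contact_force: [-0.4, -0.3, 0.3]
grip_width: 0.0916
```

Run:
```python
from h import *
f=grab('wrist'); save(f,'pics/w1.png'); print(f['position'],R.from_quat(f['orientation']).as_matrix().round(3),observe()['tcp_pos'])
import shutil; shutil.copy('last_wrist.npz','w_dist.npz')
```

```text
[ 0.4711473  -0.29284063  0.45825437] [[ 0.007 -0.969 -0.246]
 [-1.    -0.007  0.   ]
 [-0.002  0.246 -0.969]] [ 0.40102301 -0.29537205  0.29913714]
```

Call:
play_rows([
  {"travel": [0.02, -0.045, 0], "rotation": [0, 0, 0]},
  {"travel": [0.04, -0.09, 0], "rotation": [0, 0, 0]},
  {"travel": [0.06, -0.135, 0], "rotation": [0, 0, 0]},
  {"travel": [0.07, -0.18, 0], "rotation": [0, 0, 0]},
  {"travel": [0.08, -0.225, 0], "rotation": [0, 0, 0]},
])

```text
time: 2.1
tcp_pos: [0.4807, -0.0715, 0.2994]
tool_rot: [1.0, 0.001, -0.0, -0.0]
contact_force: [0.4, 0.7, 0.7]
grip_width: 0.0914
```

Call:
play_rows([
  {"travel": [0.01, -0.04, 0], "rotation": [0, 0, 0]},
  {"travel": [0.02, -0.065, 0], "rotation": [0, 0, 0]},
  {"travel": [0.02, -0.065, 0], "rotation": [0, 0, 0]},
  {"travel": [0.02, -0.065, 0], "rotation": [0, 0, 0]},
])

```text
time: 2.5
tcp_pos: [0.5005, -0.008, 0.2993]
tool_rot: [1.0, 0.001, -0.001, 0.0]
contact_force: [-0.5, -0.1, 0.6]
grip_width: 0.0912
```

Run:
```python
from h import *
f=grab('wrist'); save(f,'pics/w2.png'); print(f['position'],observe()['tcp_pos'])
import shutil; shutil.copy('last_wrist.npz','w_tray.npz')
a=cv2.imread('pics/w1.png');b=cv2.imread('pics/w2.png'); cv2.imwrite('pics/w12.png',np.hstack([cv2.resize(a,(400,300)),cv2.resize(b,(400,300))]))
```

```text
[ 0.57014734 -0.00732991  0.4585255 ] [ 0.50039564 -0.00841874  0.29940235]
```

View pics/w12.png

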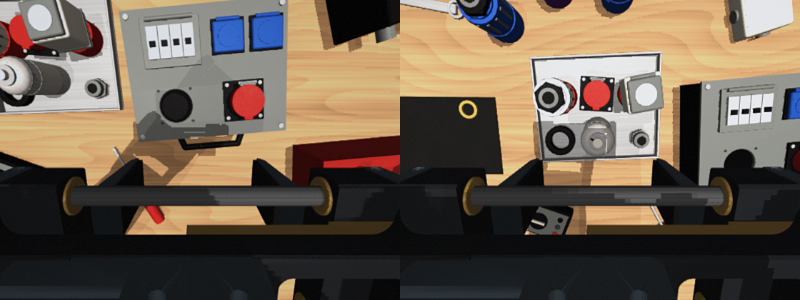

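Two wrist views at half scale, image up = +x and left = +y. Left shows the cutout (176,105) and the mounted socket (245,100). Right shows plug (553,97), socket (597,93), adaptor (648,93), can (597,137), tape (560,138), gland (640,139), locknut (467,108) and mat (450,135). Next, measurements.

```bash
cat > meas.py <<'E'
from h import *
def ell(f,mask,zp,near,lab,minA=40):
    c,_=cv2.findContours(mask.astype(np.uint8),cv2.RETR_EXTERNAL,cv2.CHAIN_APPROX_NONE)
    for k in c:
        if cv2.contourArea(k)<minA: continue
        pts=np.array([ray(f,u,v,zp)[:2] for u,v in k[:,0]],np.float32)
        (ce,r)=cv2.minEnclosingCircle(pts)
        rc=cv2.minAreaRect(pts)
        if near is None or np.hypot(*(np.array(ce)-near))<.06: print(lab,'circ',np.round(ce,4),round(r,4),'rect',np.round(rc[0],4),np.round(rc[1],4),round(rc[2],1),'A',cv2.contourArea(k))
E
python3 - <<'E'
from meas import *
f=dict(np.load('w_dist.npz')); H=cv2.cvtColor(f['frame'],cv2.COLOR_RGB2HSV); W=cloud(f)
top=(abs(W[...,2]-.1)<.006)
print('cover z',np.nanmedian(W[130:170,310:330,2]))
ell(f,(H[...,2]<60),.1,(.47,-.25),'cut')
# cover outline
g=(W[...,2]>.085)&(W[...,0]<.66)&(W[...,1]<-.13)&(W[...,1]>-.45)
ell(f,g,.1,None,'cover',3000)
f=dict(np.load('w_tray.npz')); H=cv2.cvtColor(f['frame'],cv2.COLOR_RGB2HSV); W=cloud(f)
red=((H[...,0]<8)|(H[...,0]>172))&(H[...,1]>150)&(H[...,2]>90)
ell(f,red&(W[...,2]>.055)&(W[...,2]<.08),.070,None,'sockcap')
fl=(W[...,2]>.027)&(W[...,2]<.08)&(abs(W[...,0]-.57)<.06)&(abs(W[...,1])<.045)
ell(f,fl,.037,None,'flange')
for n,c,zz in(('plug',(.565,.067),.136),('can',(.495,-.003),.128),('adap',(.57,-.08),.134)):
    near=np.hypot(W[...,0]-c[0],W[...,1]-c[1])<.05
    ell(f,near&(W[...,2]>zz-.006),zz-.002,None,n)
    s=near&(W[...,2]>.09); p=W[s]; print('   range',np.nanmin(p,0).round(3),np.nanmax(p,0).round(3))
ell(f,(W[...,2]>.015)&(W[...,2]<.032)&(W[...,0]<.53)&(W[...,0]>.43)&(W[...,1]>.02)&(W[...,1]<.1),.023,None,'tape')
ell(f,(W[...,2]>.02)&(W[...,2]<.06)&(W[...,0]<.53)&(W[...,0]>.43)&(W[...,1]>-.12)&(W[...,1]<-.05),.042,None,'gland')
mat=(H[...,2]<60)&(W[...,2]<.02)&(W[...,1]>.13)&(np.arange(420)[:,None]<250)
ell(f,mat,.004,None,'mat',2000)
ell(f,(H[...,0]>18)&(H[...,0]<35)&(H[...,1]>150)&(W[...,1]>.13)&(W[...,1]<.3),.01,None,'nut',30)
E
```

```text
cover z 0.10465563671460754
cut circ [ 0.452 -0.257] 0.0266 rect [ 0.4522 -0.2567] [0.0517 0.0517] 0.4 A 1583.0
cover circ [ 0.1077 -0.2982] 0.4213 rect [ 0.209  -0.2973] [0.309  0.8356] 0.5 A 92436.0
cover circ [ 0.5017 -0.307 ] 0.159 rect [ 0.502  -0.3072] [0.1997 0.2496] 5.2 A 40971.5
sockcap circ [ 0.568  -0.0058] 0.0251 rect [ 0.5702 -0.0062] [0.0462 0.0462] 45.4 A 1098.5
flange circ [ 0.5077 -0.0076] 0.0262 rect [ 0.5168 -0.0076] [0.0182 0.0521] 0.1 A 88.5
flange circ [0.5649 0.047 ] 0.0228 rect [0.5654 0.0405] [0.0453 0.0143] 5.1 A 125.5
flange circ [ 0.57   -0.0055] 0.0442 rect [ 0.5701 -0.0057] [0.0637 0.0637] 86.8 A 2180.0
plug circ [0.3233 0.2448] 0.1734 rect [0.3664 0.2889] [0.1425 0.3466] 45.7 A 15295.0
plug circ [0.564  0.0642] 0.0221 rect [0.5649 0.0639] [0.0414 0.0411] 55.7 A 1184.5
   range [0.518 0.027 0.09 ] [0.595 0.093 0.419]
can circ [0.2084 0.0515] 0.3198 rect [0.3259 0.0531] [0.2837 0.638 ] 0.8 A 42092.0
can circ [ 0.4978 -0.0077] 0.0195 rect [ 0.4978 -0.0077] [0.0372 0.0369] 37.1 A 722.0
   range [ 0.469 -0.053  0.09 ] [0.536 0.043 0.419]
adap circ [ 0.3491 -0.2755] 0.1365 rect [ 0.3823 -0.3057] [0.2715 0.1307] 48.5 A 12944.5
adap circ [ 0.5703 -0.0776] 0.033 rect [ 0.5721 -0.0773] [0.0525 0.0501] 10.3 A 2292.5
   range [ 0.523 -0.109  0.09 ] [ 0.603 -0.044  0.411]
tape circ [0.4348 0.0597] 0.0398 rect [0.4344 0.0597] [0.0061 0.0793] 2.4 A 149.5
tape circ [0.4763 0.0697] 0.0314 rect [0.4768 0.07  ] [0.0604 0.0595] 0.1 A 1274.5
gland circ [ 0.4462 -0.082 ] 0.0333 rect [ 0.4455 -0.082 ] [0.0045 0.0664] 0.1 A 90.0
gland circ [ 0.484  -0.0909] 0.0194 rect [ 0.4847 -0.0912] [0.0384 0.033 ] 53.4 A 473.5
mat circ [0.4799 0.3194] 0.1406 rect [0.4804 0.3191] [0.2296 0.1665] 89.0 A 13528.0
```

Everything measures consistently. World xy:

| Item | Position | Notes |
|---|---|---|
| Plug | (.565, .064) | |
| Socket | (.570, -.006) | yaw -3° |
| Adaptor | (.571, -.077) | yaw about 10° |
| Can | (.499, -.007) | |
| Cutout | (.452, -.257) | cover yaw 5° |
| Mat centre | about (.480, .329) | |

I start with the plug.

Call:
play_rows([
  {"travel": [0.03, -0.035, 0], "rotation": [0, 0, 0]},
  {"travel": [0.064, -0.071, 0], "rotation": [0, 0, 0]},
  {"travel": [0.064, -0.071, 0.04], "rotation": [0, 0, 0]},
  {"travel": [0.064, -0.071, 0.08], "rotation": [0, 0, 0]},
  {"travel": [0.064, -0.071, 0.12], "rotation": [0, 0, 0]},
])

```text
time: 3.05
tcp_pos: [0.5646, 0.0621, 0.1784]
tool_rot: [1.0, -0.0, 0.0, 0.0]
contact_force: [0.6, 0.2, -1.0]
grip_width: 0.0911
```

Call:
play_rows([
  {"travel": [0, 0, 0.03], "rotation": [0, 0, 0]},
  {"travel": [0, 0, 0.06], "rotation": [0, 0, 0]},
  {"travel": [0, 0, 0.086], "rotation": [0, 0, 0]},
  {"travel": [0, 0, 0.086], "rotation": [0, 0, 0]},
])

```text
time: 3.45
tcp_pos: [0.5625, 0.0618, 0.0909]
tool_rot: [1.0, -0.001, -0.003, 0.0]
contact_force: [-0.3, -0.3, 0.6]
grip_width: 0.091
```

Call:
play_rows([
  {"travel": [0, 0, 0], "rotation": [0, 0, 0]},
  {"travel": [0, 0, 0], "rotation": [0, 0, 0]},
  {"travel": [0, 0, 0], "rotation": [0, 0, 0]},
  {"travel": [0, 0, 0], "rotation": [0, 0, 0]},
  {"travel": [0, 0, 0], "rotation": [0, 0, 0]},
], claw=1, newtons=20)

```text
time: 3.95
tcp_pos: [0.5652, 0.0636, 0.0948]
tool_rot: [1.0, -0.0, 0.001, -0.0]
contact_force: [0.1, 0.8, 7.0]
grip_width: 0.0587
```

Call:
play_rows([
  {"travel": [0, 0, 0], "rotation": [0, 0, 0]},
  {"travel": [0, 0, 0], "rotation": [0, 0, 0]},
  {"travel": [0, 0, 0], "rotation": [0, 0, 0]},
  {"travel": [0, 0, 0], "rotation": [0, 0, 0]},
])

```text
time: 4.35
tcp_pos: [0.5653, 0.0637, 0.0948]
tool_rot: [1.0, 0.0, 0.001, -0.0]
contact_force: [-1.6, 0.5, 8.3]
grip_width: 0.0589
```

Call:
play_rows([
  {"travel": [0, 0, -0.01], "rotation": [0, 0, 0]},
  {"travel": [0, 0, -0.03], "rotation": [0, 0, 0]},
  {"travel": [0, 0, -0.06], "rotation": [0, 0, 0]},
  {"travel": [0, 0, -0.09], "rotation": [0, 0, 0]},
  {"travel": [0, 0, -0.09], "rotation": [0, 0, 0]},
])

```text
time: 4.85
tcp_pos: [0.5666, 0.0638, 0.188]
tool_rot: [1.0, -0.0, 0.003, -0.0]
contact_force: [0.3, 0.4, -2.6]
grip_width: 0.0586
```

Run:
```python
from h import *
f=grab('side'); print(observe()['grip_width'],observe()['contact_force'])
cv2.imwrite('pics/s1.png',cv2.resize(f['frame'][120:400,220:420],(500,700))[:600,:,::-1])
```

```text
0.058549457107415125 [-0.15019756  0.40288874 -2.42283847]
```

View pics/s1.png

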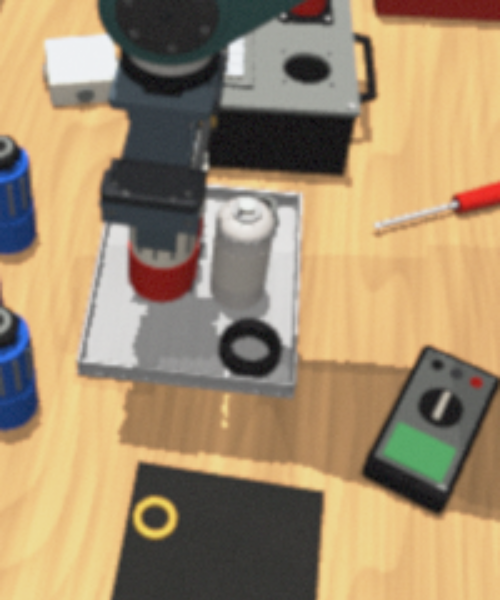

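The plug hangs upright in the grip at crop (165,260), and the 2.5 N load matches its mass. The locknut is near (155,517). I'm carrying the plug to the far end of the mat.

Call:
play_rows([
  {"travel": [-0.005, -0.02, 0], "rotation": [0, 0, 0]},
  {"travel": [-0.02, -0.06, 0], "rotation": [0, 0, 0]},
  {"travel": [-0.03, -0.1, 0], "rotation": [0, 0, 0]},
  {"travel": [-0.04, -0.14, 0], "rotation": [0, 0, 0]},
  {"travel": [-0.05, -0.18, 0], "rotation": [0, 0, 0]},
])

```text
time: 5.4
tcp_pos: [0.5133, 0.2447, 0.1826]
tool_rot: [1.0, -0.0, -0.001, 0.0]
contact_force: [1.6, -0.4, -2.5]
grip_width: 0.0585
```

Call:
play_rows([
  {"travel": [-0.01, -0.04, 0], "rotation": [0, 0, 0]},
  {"travel": [-0.02, -0.08, 0], "rotation": [0, 0, 0]},
  {"travel": [-0.035, -0.12, 0], "rotation": [0, 0, 0]},
  {"travel": [-0.045, -0.155, 0], "rotation": [0, 0, 0]},
  {"travel": [-0.05, -0.176, 0], "rotation": [0, 0, 0]},
])

```text
time: 5.9
tcp_pos: [0.463, 0.4213, 0.1824]
tool_rot: [1.0, 0.001, -0.001, 0.001]
contact_force: [0.1, -0.6, -2.2]
grip_width: 0.059
```

Call:
play_rows([
  {"travel": [0, 0, 0], "rotation": [0, 0, 0]},
  {"travel": [0, 0, 0.02], "rotation": [0, 0, 0]},
  {"travel": [0, 0, 0.04], "rotation": [0, 0, 0]},
  {"travel": [0, 0, 0.06], "rotation": [0, 0, 0]},
  {"travel": [0, 0, 0.075], "rotation": [0, 0, 0]},
])

```text
time: 6.4
tcp_pos: [0.464, 0.4182, 0.1066]
tool_rot: [1.0, -0.0, -0.001, 0.001]
contact_force: [0.2, -0.2, -2.6]
grip_width: 0.0586
```

Run:
```python
from h import *
f=load('side')
print('nut',ray(f,282,327,.008), 'mat corners',ray(f,275.2,304.8,.004),ray(f,349.2,316,.004))
b=load('wrist'); print('nut w',ray(b,94,151,.008))
print(observe()['tcp_pos'],observe()['contact_force'])
f=grab('side');save(f,'pics/s2.png')
```

```text
nut [0.53669507 0.26179461 0.008     ] mat corners [0.56070324 0.20942942 0.004     ] [0.39328867 0.20814171 0.004     ]
nut w [0.54151943 0.26157644 0.008     ]
[0.46402316 0.41820107 0.10662531] [ 0.16099705 -0.18737051 -2.58422791]
```

View pics/s2.png

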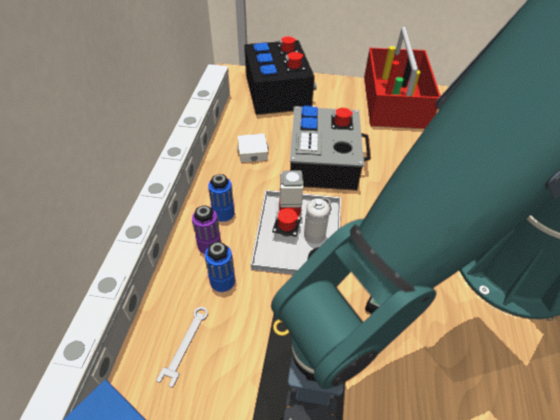

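The plug is over the far end of the mat, hidden behind the wrist near (315,400). The mat spans x .393–.561 and y from .208, and the locknut is at (.539,.262). I set the plug down, release and retreat.

Call:
play_rows([
  {"travel": [0, 0, 0.007], "rotation": [0, 0, 0]},
  {"travel": [0, 0, 0.0145], "rotation": [0, 0, 0]},
  {"travel": [0, 0, 0.0145], "rotation": [0, 0, 0]},
  {"travel": [0, 0, 0.0145], "rotation": [0, 0, 0]},
])

```text
time: 6.85
tcp_pos: [0.4649, 0.4196, 0.0947]
tool_rot: [1.0, -0.0, 0.0, -0.0]
contact_force: [-0.4, 0.1, -2.8]
grip_width: 0.0588
```

Call:
play_rows([
  {"travel": [0, 0, 0], "rotation": [0, 0, 0]},
  {"travel": [0, 0, 0], "rotation": [0, 0, 0]},
  {"travel": [0, 0, 0], "rotation": [0, 0, 0]},
  {"travel": [0, 0, 0], "rotation": [0, 0, 0]},
  {"travel": [0, 0, 0], "rotation": [0, 0, 0]},
], claw=0.1)

```text
time: 7.35
tcp_pos: [0.4648, 0.4196, 0.0946]
tool_rot: [1.0, -0.0, 0.0, -0.0]
contact_force: [0.5, 0.1, 0.5]
grip_width: 0.0821
```

Call:
play_rows([
  {"travel": [0, 0, -0.02], "rotation": [0, 0, 0]},
  {"travel": [0, 0, -0.05], "rotation": [0, 0, 0]},
  {"travel": [0, 0, -0.09], "rotation": [0, 0, 0]},
  {"travel": [0, 0, -0.13], "rotation": [0, 0, 0]},
  {"travel": [0, 0, -0.1455], "rotation": [0, 0, 0]},
])

```text
time: 7.85
tcp_pos: [0.4659, 0.4205, 0.244]
tool_rot: [1.0, -0.0, 0.002, -0.002]
contact_force: [-0.4, 0.6, -0.2]
grip_width: 0.0824
```

Run:
```python
from meas import *
print(observe()['tcp_pos'])
f=grab('wrist');save(f,'pics/w3.png'); W=cloud(f)
ell(f,(np.hypot(W[...,0]-.465,W[...,1]-.42)<.05)&(W[...,2]>.12)&(W[...,2]<.15),.134,(.465,.42),'plug')
```

```text
[0.46586058 0.4205129  0.24404256]
plug circ [0.4662 0.42  ] 0.0235 rect [0.4661 0.4202] [0.0464 0.0417] 5.0 A 1611.0
```

The plug stands on the mat at (.466,.420). Next, the can.

Call:
play_rows([
  {"travel": [0.003, 0.03, 0], "rotation": [0, 0, 0]},
  {"travel": [0.006, 0.07, 0], "rotation": [0, 0, 0]},
  {"travel": [0.01, 0.115, 0], "rotation": [0, 0, 0]},
  {"travel": [0.013, 0.16, 0], "rotation": [0, 0, 0]},
  {"travel": [0.016, 0.205, 0], "rotation": [0, 0, 0]},
], claw=0)

```text
time: 8.4
tcp_pos: [0.4801, 0.2128, 0.2389]
tool_rot: [1.0, 0.0, -0.001, 0.0]
contact_force: [0.7, 0.3, 0.7]
grip_width: 0.0912
```

Call:
play_rows([
  {"travel": [0.003, 0.045, 0], "rotation": [0, 0, 0]},
  {"travel": [0.006, 0.09, 0], "rotation": [0, 0, 0]},
  {"travel": [0.01, 0.135, 0], "rotation": [0, 0, 0]},
  {"travel": [0.013, 0.18, 0], "rotation": [0, 0, 0]},
  {"travel": [0.017, 0.222, 0], "rotation": [0, 0, 0]},
])

```text
time: 8.9
tcp_pos: [0.497, -0.0093, 0.239]
tool_rot: [1.0, -0.0, -0.001, -0.0]
contact_force: [-0.1, 0.8, -0.8]
grip_width: 0.091
```

Call:
play_rows([
  {"travel": [0, 0, 0], "rotation": [0, 0, 0]},
  {"travel": [0, 0, 0.03], "rotation": [0, 0, 0]},
  {"travel": [0, 0, 0.06], "rotation": [0, 0, 0]},
  {"travel": [0, 0, 0.09], "rotation": [0, 0, 0]},
  {"travel": [0, 0, 0.12], "rotation": [0, 0, 0]},
])

```text
time: 9.4
tcp_pos: [0.497, -0.007, 0.1181]
tool_rot: [1.0, -0.0, -0.0, -0.0]
contact_force: [1.3, 0.3, 0.2]
grip_width: 0.0913
```

Call:
play_rows([
  {"travel": [0, 0, 0.02], "rotation": [0, 0, 0]},
  {"travel": [0, 0, 0.027], "rotation": [0, 0, 0]},
  {"travel": [0, 0, 0.027], "rotation": [0, 0, 0]},
  {"travel": [0, 0, 0.027], "rotation": [0, 0, 0]},
])

```text
time: 9.8
tcp_pos: [0.4981, -0.0073, 0.0935]
tool_rot: [1.0, -0.0, 0.0, 0.0]
contact_force: [-0.6, 0.1, -1.0]
grip_width: 0.0914
```

Call:
play_rows([
  {"travel": [0, 0, 0], "rotation": [0, 0, 0]},
  {"travel": [0, 0, 0], "rotation": [0, 0, 0]},
  {"travel": [0, 0, 0], "rotation": [0, 0, 0]},
  {"travel": [0, 0, 0], "rotation": [0, 0, 0]},
  {"travel": [0, 0, 0], "rotation": [0, 0, 0]},
], claw=1)

```text
time: 10.3
tcp_pos: [0.4978, -0.0075, 0.0931]
tool_rot: [1.0, -0.0, 0.0, 0.0]
contact_force: [0.1, -1.4, 1.9]
grip_width: 0.0563
```

Call:
play_rows([
  {"travel": [0, 0, 0], "rotation": [0, 0, 0]},
  {"travel": [0, 0, 0], "rotation": [0, 0, 0]},
  {"travel": [0, 0, 0], "rotation": [0, 0, 0]},
  {"travel": [0, 0, 0], "rotation": [0, 0, 0]},
])

```text
time: 10.7
tcp_pos: [0.4979, -0.0075, 0.0931]
tool_rot: [1.0, -0.0, 0.0, 0.0]
contact_force: [-0.3, -1.5, 4.7]
grip_width: 0.0561
```

Call:
play_rows([
  {"travel": [0, 0, -0.01], "rotation": [0, 0, 0]},
  {"travel": [0, 0, -0.03], "rotation": [0, 0, 0]},
  {"travel": [0, 0, -0.06], "rotation": [0, 0, 0]},
  {"travel": [0, 0, -0.09], "rotation": [0, 0, 0]},
  {"travel": [0, 0, -0.09], "rotation": [0, 0, 0]},
])

```text
time: 11.2
tcp_pos: [0.4995, -0.0075, 0.1867]
tool_rot: [1.0, -0.0, 0.003, 0.0]
contact_force: [0.8, -0.2, -2.6]
grip_width: 0.0561
```

Call:
play_rows([
  {"travel": [0, -0.02, 0], "rotation": [0, 0, 0]},
  {"travel": [-0.004, -0.055, 0], "rotation": [0, 0, 0]},
  {"travel": [-0.008, -0.095, 0], "rotation": [0, 0, 0]},
  {"travel": [-0.012, -0.135, 0], "rotation": [0, 0, 0]},
  {"travel": [-0.016, -0.17, 0], "rotation": [0, 0, 0]},
])

```text
time: 11.7
tcp_pos: [0.4807, 0.1641, 0.1824]
tool_rot: [1.0, -0.0, -0.001, 0.0]
contact_force: [1.0, -0.3, -3.0]
grip_width: 0.0562
```

Call:
play_rows([
  {"travel": [-0.004, -0.04, 0], "rotation": [0, 0, 0]},
  {"travel": [-0.008, -0.08, 0], "rotation": [0, 0, 0]},
  {"travel": [-0.012, -0.12, 0], "rotation": [0, 0, 0]},
  {"travel": [-0.017, -0.15, 0], "rotation": [0, 0, 0]},
  {"travel": [-0.017, -0.167, 0], "rotation": [0, 0, 0]},
])

```text
time: 12.2
tcp_pos: [0.4637, 0.3313, 0.1822]
tool_rot: [1.0, 0.001, -0.001, 0.0]
contact_force: [-0.1, 0.7, -2.2]
grip_width: 0.0561
```

Call:
play_rows([
  {"travel": [0, 0, 0], "rotation": [0, 0, 0]},
  {"travel": [0, 0, 0.02], "rotation": [0, 0, 0]},
  {"travel": [0, 0, 0.04], "rotation": [0, 0, 0]},
  {"travel": [0, 0, 0.06], "rotation": [0, 0, 0]},
  {"travel": [0, 0, 0.075], "rotation": [0, 0, 0]},
])

```text
time: 12.7
tcp_pos: [0.4644, 0.3281, 0.1065]
tool_rot: [1.0, -0.001, -0.001, 0.0]
contact_force: [-0.7, 0.5, -1.8]
grip_width: 0.0566
```

Call:
play_rows([
  {"travel": [0, 0, 0.007], "rotation": [0, 0, 0]},
  {"travel": [0, 0, 0.0145], "rotation": [0, 0, 0]},
  {"travel": [0, 0, 0.0145], "rotation": [0, 0, 0]},
  {"travel": [0, 0, 0.0145], "rotation": [0, 0, 0]},
])

```text
time: 13.1
tcp_pos: [0.4651, 0.3296, 0.0938]
tool_rot: [1.0, -0.0, 0.0, -0.0]
contact_force: [-0.2, 0.5, -2.2]
grip_width: 0.0562
```

Call:
play_rows([
  {"travel": [0, 0, 0], "rotation": [0, 0, 0]},
  {"travel": [0, 0, 0], "rotation": [0, 0, 0]},
  {"travel": [0, 0, 0], "rotation": [0, 0, 0]},
  {"travel": [0, 0, 0], "rotation": [0, 0, 0]},
  {"travel": [0, 0, 0], "rotation": [0, 0, 0]},
], claw=0.15)

```text
time: 13.6
tcp_pos: [0.4648, 0.3296, 0.0936]
tool_rot: [1.0, -0.0, 0.0, -0.0]
contact_force: [-0.6, 0.5, -0.3]
grip_width: 0.0775
```

Call:
play_rows([
  {"travel": [0, 0, -0.02], "rotation": [0, 0, 0]},
  {"travel": [0, 0, -0.05], "rotation": [0, 0, 0]},
  {"travel": [0, 0, -0.09], "rotation": [0, 0, 0]},
  {"travel": [0, 0, -0.13], "rotation": [0, 0, 0]},
  {"travel": [0, 0, -0.1455], "rotation": [0, 0, 0]},
])

```text
time: 14.1
tcp_pos: [0.4659, 0.3304, 0.2428]
tool_rot: [1.0, -0.0, 0.002, -0.001]
contact_force: [-0.0, 1.9, -0.5]
grip_width: 0.0774
```

Run:
```python
from meas import *
print(observe()['tcp_pos'])
f=grab('wrist');save(f,'pics/w4.png'); W=cloud(f)
for n,y in(('plug',.42),('can',.33)): ell(f,(np.hypot(W[...,0]-.465,W[...,1]-y)<.04)&(W[...,2]>.12)&(W[...,2]<.15),.131,(.465,y),n)
```

```text
[0.4659275  0.33037199 0.2428366 ]
plug circ [0.4658 0.4185] 0.0244 rect [0.467  0.4192] [0.0402 0.0483] 31.8 A 1619.0
can circ [0.4669 0.3301] 0.0209 rect [0.4669 0.3304] [0.0405 0.0403] 40.2 A 1321.5
```

The can stands at (.467,.330) and the plug still at (.466,.419). Now the adaptor, with the jaws turned about 10° CCW to match its faces.

Call:
play_rows([
  {"travel": [0.01, 0.03, 0], "rotation": [0, 0, 0]},
  {"travel": [0.02, 0.07, 0], "rotation": [0, 0, 0]},
  {"travel": [0.03, 0.115, 0], "rotation": [0, 0, 0]},
  {"travel": [0.04, 0.155, 0], "rotation": [0, 0, 0]},
  {"travel": [0.05, 0.2, 0], "rotation": [0, 0, 0]},
], claw=0)

```text
time: 14.65
tcp_pos: [0.5144, 0.128, 0.238]
tool_rot: [1.0, 0.0, -0.001, 0.0]
contact_force: [0.7, -0.5, -0.3]
grip_width: 0.0909
```

Call:
play_rows([
  {"travel": [0.01, 0.045, 0], "rotation": [0, 0, 0]},
  {"travel": [0.02, 0.09, 0], "rotation": [0, 0, 0]},
  {"travel": [0.035, 0.135, 0], "rotation": [0, 0, 0]},
  {"travel": [0.05, 0.175, 0], "rotation": [0, 0, -0.05]},
  {"travel": [0.056, 0.207, 0], "rotation": [0, 0, -0.17]},
])

```text
time: 15.15
tcp_pos: [0.571, -0.0798, 0.2378]
tool_rot: [0.996, 0.085, -0.0, -0.0]
contact_force: [0.4, 0.9, -0.3]
grip_width: 0.0913
```

Call:
play_rows([
  {"travel": [0, 0, 0], "rotation": [0, 0, 0]},
  {"travel": [0, 0, 0], "rotation": [0, 0, 0]},
])

```text
time: 15.35
tcp_pos: [0.5701, -0.0777, 0.2378]
tool_rot: [0.997, 0.083, -0.001, -0.0]
contact_force: [-0.2, 0.3, -0.3]
grip_width: 0.0911
```

Run:
```python
from meas import *
o=observe();print(o['tcp_pos'],o['tool_rot'])
f=grab('wrist');save(f,'pics/w5.png'); W=cloud(f)
ell(f,(np.hypot(W[...,0]-.571,W[...,1]+.077)<.05)&(W[...,2]>.125)&(W[...,2]<.15),.132,(.571,-.077),'adap')
ell(f,(np.hypot(W[...,0]-.570,W[...,1]+.006)<.05)&(W[...,2]>.027)&(W[...,2]<.08),.037,(.57,-.006),'flange')
```

```text
[ 0.57011362 -0.07772862  0.23778932] [ 9.96522645e-01  8.33182600e-02 -7.80306604e-04 -2.77639758e-04]
adap circ [ 0.5731 -0.0778] 0.035 rect [ 0.573  -0.0776] [0.0535 0.0524] 10.3 A 3008.5
flange circ [ 0.5702 -0.0061] 0.0444 rect [ 0.568  -0.0058] [0.0639 0.0693] 86.8 A 2725.0
```

View pics/w5.png

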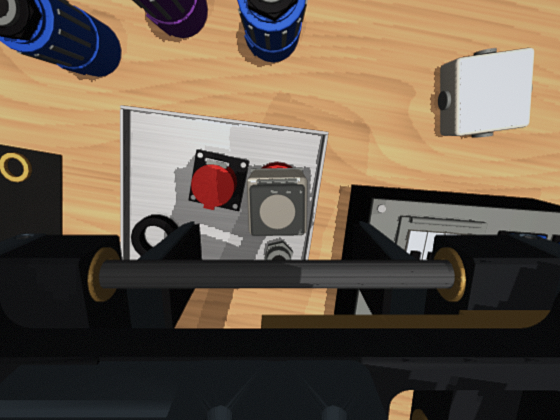

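The adaptor lid is at (278,208), square to the jaws. The socket at (215,182) is undisturbed. Descending to grip.

Call:
play_rows([
  {"travel": [0, 0, 0.03], "rotation": [0, 0, 0]},
  {"travel": [0, 0, 0.06], "rotation": [0, 0, 0]},
  {"travel": [0, 0, 0.09], "rotation": [0, 0, 0]},
  {"travel": [0, 0, 0.12], "rotation": [0, 0, 0]},
  {"travel": [0, 0, 0.135], "rotation": [0, 0, 0]},
])

```text
time: 15.9
tcp_pos: [0.5691, -0.0759, 0.1015]
tool_rot: [0.996, 0.085, -0.001, -0.0]
contact_force: [0.4, 0.2, 0.3]
grip_width: 0.0912
```

Call:
play_rows([
  {"travel": [0, 0, 0.009], "rotation": [0, 0, 0]},
  {"travel": [0, 0, 0.009], "rotation": [0, 0, 0]},
  {"travel": [0, 0, 0.009], "rotation": [0, 0, 0]},
])

```text
time: 16.2
tcp_pos: [0.5713, -0.0773, 0.0959]
tool_rot: [0.996, 0.085, 0.001, 0.0]
contact_force: [-0.6, 0.4, -0.3]
grip_width: 0.0911
```

Call:
play_rows([
  {"travel": [0, 0, 0], "rotation": [0, 0, 0]},
  {"travel": [0, 0, 0], "rotation": [0, 0, 0]},
  {"travel": [0, 0, 0], "rotation": [0, 0, 0]},
  {"travel": [0, 0, 0], "rotation": [0, 0, 0]},
  {"travel": [0, 0, 0], "rotation": [0, 0, 0]},
], claw=1)

```text
time: 16.7
tcp_pos: [0.5707, -0.0775, 0.0951]
tool_rot: [0.996, 0.085, 0.0, 0.0]
contact_force: [0.5, -0.1, 2.2]
grip_width: 0.0556
```

Call:
play_rows([
  {"travel": [0, 0, 0], "rotation": [0, 0, 0]},
  {"travel": [0, 0, 0], "rotation": [0, 0, 0]},
  {"travel": [0, 0, 0], "rotation": [0, 0, 0]},
  {"travel": [0, 0, 0], "rotation": [0, 0, 0]},
])

```text
time: 17.1
tcp_pos: [0.5708, -0.0775, 0.0951]
tool_rot: [0.996, 0.085, 0.0, 0.0]
contact_force: [-0.1, -1.0, 4.1]
grip_width: 0.0557
```

Call:
play_rows([
  {"travel": [0, 0, -0.01], "rotation": [0, 0, 0]},
  {"travel": [0, 0, -0.03], "rotation": [0, 0, 0]},
  {"travel": [0, 0, -0.06], "rotation": [0, 0, 0]},
  {"travel": [0, 0, -0.09], "rotation": [0, 0, 0]},
  {"travel": [0, 0, -0.11], "rotation": [0, 0, 0]},
])

```text
time: 17.6
tcp_pos: [0.5708, -0.0774, 0.2073]
tool_rot: [0.996, 0.085, 0.001, 0.0]
contact_force: [0.4, 0.4, -2.4]
grip_width: 0.0563
```

Call:
play_rows([
  {"travel": [0, 0, 0], "rotation": [0, 0, 0.085]},
  {"travel": [0, 0, 0], "rotation": [0, 0, 0.17]},
  {"travel": [0, 0, 0], "rotation": [0, 0, 0.17]},
  {"travel": [0, 0, 0], "rotation": [0, 0, 0.17]},
])

```text
time: 18.0
tcp_pos: [0.5704, -0.0774, 0.205]
tool_rot: [1.0, 0.001, -0.0, -0.0]
contact_force: [0.3, 0.8, -2.6]
grip_width: 0.056
```

Call:
play_rows([
  {"travel": [-0.005, -0.02, 0], "rotation": [0, 0, 0]},
  {"travel": [-0.02, -0.055, 0], "rotation": [0, 0, 0]},
  {"travel": [-0.03, -0.09, 0], "rotation": [0, 0, 0]},
  {"travel": [-0.04, -0.125, 0], "rotation": [0, 0, 0]},
  {"travel": [-0.055, -0.16, 0], "rotation": [0, 0, 0]},
])

```text
time: 18.5
tcp_pos: [0.5153, 0.0838, 0.205]
tool_rot: [1.0, 0.001, 0.0, -0.0]
contact_force: [1.0, -0.2, -2.5]
grip_width: 0.0561
```

Call:
play_rows([
  {"travel": [-0.015, -0.04, 0], "rotation": [0, 0, 0]},
  {"travel": [-0.03, -0.08, 0], "rotation": [0, 0, 0]},
  {"travel": [-0.04, -0.12, 0], "rotation": [0, 0, 0]},
  {"travel": [-0.051, -0.145, 0], "rotation": [0, 0, 0]},
  {"travel": [-0.051, -0.157, 0], "rotation": [0, 0, 0]},
])

```text
time: 19.0
tcp_pos: [0.4635, 0.2413, 0.2048]
tool_rot: [1.0, 0.002, -0.0, 0.0]
contact_force: [0.1, -0.6, -2.4]
grip_width: 0.0562
```

Call:
play_rows([
  {"travel": [0, 0, 0], "rotation": [0, 0, 0]},
  {"travel": [0, 0, 0.025], "rotation": [0, 0, 0]},
  {"travel": [0, 0, 0.05], "rotation": [0, 0, 0]},
  {"travel": [0, 0, 0.075], "rotation": [0, 0, 0]},
  {"travel": [0, 0, 0.095], "rotation": [0, 0, 0]},
])

```text
time: 19.5
tcp_pos: [0.4649, 0.2382, 0.1086]
tool_rot: [1.0, -0.0, -0.0, 0.0]
contact_force: [1.0, -0.2, -2.4]
grip_width: 0.056
```

Call:
play_rows([
  {"travel": [0, 0, 0.007], "rotation": [0, 0, 0]},
  {"travel": [0, 0, 0.0145], "rotation": [0, 0, 0]},
  {"travel": [0, 0, 0.0145], "rotation": [0, 0, 0]},
  {"travel": [0, 0, 0.0145], "rotation": [0, 0, 0]},
])

```text
time: 19.9
tcp_pos: [0.4653, 0.2395, 0.0961]
tool_rot: [1.0, -0.0, 0.0, -0.0]
contact_force: [0.3, -0.3, -2.6]
grip_width: 0.0558
```

Call:
play_rows([
  {"travel": [0, 0, 0], "rotation": [0, 0, 0]},
  {"travel": [0, 0, 0], "rotation": [0, 0, 0]},
  {"travel": [0, 0, 0], "rotation": [0, 0, 0]},
  {"travel": [0, 0, 0], "rotation": [0, 0, 0]},
  {"travel": [0, 0, 0], "rotation": [0, 0, 0]},
], claw=0.15)

```text
time: 20.4
tcp_pos: [0.4648, 0.2396, 0.0956]
tool_rot: [1.0, -0.0, 0.0, -0.0]
contact_force: [-0.3, 1.3, -0.5]
grip_width: 0.0773
```

Call:
play_rows([
  {"travel": [0, 0, -0.02], "rotation": [0, 0, 0]},
  {"travel": [0, 0, -0.05], "rotation": [0, 0, 0]},
  {"travel": [0, 0, -0.09], "rotation": [0, 0, 0]},
  {"travel": [0, 0, -0.13], "rotation": [0, 0, 0]},
  {"travel": [0, 0, -0.1445], "rotation": [0, 0, 0]},
])

```text
time: 20.9
tcp_pos: [0.466, 0.2402, 0.2438]
tool_rot: [1.0, -0.0, 0.002, -0.001]
contact_force: [0.6, -0.1, -0.4]
grip_width: 0.0775
```

Run:
```python
from meas import *
print(observe()['tcp_pos'])
f=grab('wrist');save(f,'pics/w6.png'); W=cloud(f)
for n,y in(('plug',.42),('can',.33),('adap',.24)): ell(f,(np.hypot(W[...,0]-.465,W[...,1]-y)<.04)&(W[...,2]>.12)&(W[...,2]<.15),.131,(.465,y),n)
```

```text
[0.46604195 0.24021505 0.2437617 ]
plug circ [0.466  0.4168] 0.0255 rect [0.4652 0.4162] [0.0441 0.0506] 37.3 A 1833.0
can circ [0.4666 0.3261] 0.0212 rect [0.4676 0.3267] [0.0386 0.0401] 26.8 A 1295.0
adap circ [0.4683 0.2403] 0.0365 rect [0.4678 0.24  ] [0.0547 0.0541] 0.0 A 3227.5
```

View pics/w6.png

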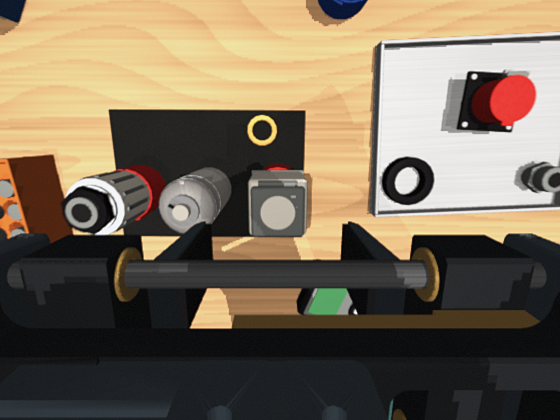

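All three stand upright on the mat: plug (88,208), can (190,205), adaptor (278,208). The socket at (497,102), tape, gland and locknut are untouched. Now the socket.

Call:
play_rows([
  {"travel": [0.015, 0.03, 0], "rotation": [0, 0, 0]},
  {"travel": [0.03, 0.07, 0], "rotation": [0, 0, 0]},
  {"travel": [0.05, 0.11, 0], "rotation": [0, 0, 0]},
  {"travel": [0.065, 0.15, 0], "rotation": [0, 0, 0]},
  {"travel": [0.08, 0.19, 0], "rotation": [0, 0, 0]},
], claw=0)

```text
time: 21.45
tcp_pos: [0.5447, 0.0478, 0.2388]
tool_rot: [1.0, -0.0, -0.001, 0.0]
contact_force: [0.6, 1.0, 0.4]
grip_width: 0.0912
```

Call:
play_rows([
  {"travel": [0.015, 0.035, 0], "rotation": [0, 0, 0]},
  {"travel": [0.025, 0.056, 0], "rotation": [0, 0, 0]},
  {"travel": [0.025, 0.056, 0.03], "rotation": [0, 0, 0]},
  {"travel": [0.025, 0.056, 0.065], "rotation": [0, 0, 0]},
  {"travel": [0.025, 0.056, 0.1], "rotation": [0, 0, 0]},
])

```text
time: 21.95
tcp_pos: [0.5692, -0.0067, 0.1378]
tool_rot: [1.0, -0.0, -0.0, -0.0]
contact_force: [1.0, 0.3, -0.1]
grip_width: 0.0912
```

Call:
play_rows([
  {"travel": [0, 0, 0.03], "rotation": [0, 0, 0]},
  {"travel": [0, 0, 0.055], "rotation": [0, 0, 0]},
  {"travel": [0, 0, 0.075], "rotation": [0, 0, 0]},
  {"travel": [0, 0, 0.087], "rotation": [0, 0, 0]},
  {"travel": [0, 0, 0.087], "rotation": [0, 0, 0]},
])

```text
time: 22.45
tcp_pos: [0.5683, -0.0064, 0.0509]
tool_rot: [1.0, -0.0, -0.002, -0.0]
contact_force: [-0.1, -0.2, 0.4]
grip_width: 0.0912
```

Call:
play_rows([
  {"travel": [0, 0, 0], "rotation": [0, 0, 0]},
  {"travel": [0, 0, 0], "rotation": [0, 0, 0]},
  {"travel": [0, 0, 0], "rotation": [0, 0, 0]},
  {"travel": [0, 0, 0], "rotation": [0, 0, 0]},
  {"travel": [0, 0, 0], "rotation": [0, 0, 0]},
], claw=1)

```text
time: 22.95
tcp_pos: [0.5699, -0.0064, 0.0534]
tool_rot: [1.0, -0.0, 0.0, 0.0]
contact_force: [-0.3, -0.3, -0.1]
grip_width: 0.0541
```

Call:
play_rows([
  {"travel": [0, 0, 0], "rotation": [0, 0, 0]},
  {"travel": [0, 0, 0], "rotation": [0, 0, 0]},
  {"travel": [0, 0, 0], "rotation": [0, 0, 0]},
  {"travel": [0, 0, 0], "rotation": [0, 0, 0]},
  {"travel": [0, 0, 0], "rotation": [0, 0, 0]},
])

```text
time: 23.45
tcp_pos: [0.5698, -0.0064, 0.0531]
tool_rot: [1.0, -0.0, 0.0, 0.0]
contact_force: [-0.2, 1.0, 4.3]
grip_width: 0.0454
```

The socket is gripped at 45 mm width. Lifting and carrying it to the cutout, turning 8.4° CCW to square with the cover.

Call:
play_rows([
  {"travel": [0, 0, -0.01], "rotation": [0, 0, 0]},
  {"travel": [0, 0, -0.04], "rotation": [0, 0, 0]},
  {"travel": [0, 0, -0.08], "rotation": [0, 0, 0]},
  {"travel": [0, 0, -0.13], "rotation": [0, 0, 0]},
  {"travel": [0, 0, -0.17], "rotation": [0, 0, 0]},
])

```text
time: 23.95
tcp_pos: [0.5696, -0.0064, 0.2258]
tool_rot: [1.0, -0.0, 0.0, 0.0]
contact_force: [0.9, -0.3, -1.8]
grip_width: 0.0456
```

Call:
play_rows([
  {"travel": [-0.01, 0.025, -0.01], "rotation": [0, 0, 0]},
  {"travel": [-0.025, 0.06, -0.01], "rotation": [0, 0, 0]},
  {"travel": [-0.045, 0.1, -0.01], "rotation": [0, 0, 0]},
  {"travel": [-0.065, 0.14, -0.01], "rotation": [0, 0, 0]},
  {"travel": [-0.08, 0.18, -0.01], "rotation": [0, 0, 0]},
])

```text
time: 24.45
tcp_pos: [0.4881, -0.1875, 0.2333]
tool_rot: [1.0, 0.0, -0.0, -0.0]
contact_force: [0.3, 1.2, -2.2]
grip_width: 0.0458
```

Call:
play_rows([
  {"travel": [-0.02, 0.04, 0], "rotation": [0, 0, -0.05]},
  {"travel": [-0.038, 0.071, 0], "rotation": [0, 0, -0.1]},
  {"travel": [-0.038, 0.071, 0], "rotation": [0, 0, -0.147]},
  {"travel": [-0.038, 0.071, 0.02], "rotation": [0, 0, -0.147]},
  {"travel": [-0.038, 0.071, 0.03], "rotation": [0, 0, -0.147]},
])

```text
time: 24.95
tcp_pos: [0.4508, -0.2573, 0.2022]
tool_rot: [0.997, 0.073, -0.0, -0.0]
contact_force: [0.5, -0.2, -2.4]
grip_width: 0.0458
```

Call:
play_rows([
  {"travel": [0, 0, 0], "rotation": [0, 0, 0]},
  {"travel": [0, 0, 0], "rotation": [0, 0, 0]},
  {"travel": [0, 0, 0], "rotation": [0, 0, 0]},
])

```text
time: 25.25
tcp_pos: [0.452, -0.2574, 0.2036]
tool_rot: [0.997, 0.073, 0.0, 0.0]
contact_force: [-0.6, -0.2, -1.2]
grip_width: 0.0454
```

Run:
```python
from meas import *
o=observe();print(o['tcp_pos'],o['tool_rot'],o['grip_width'],o['contact_force'])
f=grab('wrist'); W=cloud(f); s=grab('scene')
a=f['frame'][40:260,130:430]; b=s['frame'][180:320,80:270]
cv2.imwrite('pics/w7.png',np.hstack([cv2.resize(a,(400,300)),cv2.resize(b,(400,300))])[:,:,::-1])
H=cv2.cvtColor(f['frame'],cv2.COLOR_RGB2HSV)
m=(H[...,2]<70)&(abs(W[...,0]-.452)<.06)&(abs(W[...,1]+.257)<.06)&(W[...,2]>.14)&(W[...,2]<.2)
ell(f,m,o['tcp_pos'][2]-.016,None,'flange?')
```

```text
[ 0.45202664 -0.25741935  0.20362752] [9.97295887e-01 7.34899219e-02 3.11777051e-04 2.20528188e-04] 0.04543497510172835 [-0.60546725 -0.18503475 -1.21051982]
flange? circ [ 0.4742 -0.2537] 0.0341 rect [ 0.4685 -0.2547] [0.0333 0.0663] 5.3 A 2690.5
```

View pics/w7.png

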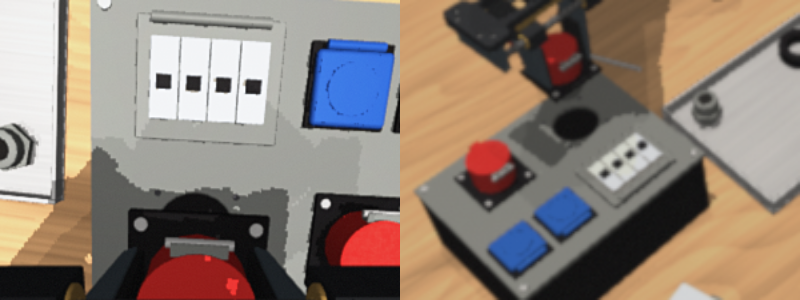

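Left crop: the flange's front edge (130–265,215) is square to the cover, yaw 5.3°, axis about (.453,-.256). Right crop: the socket hovers directly over the hole at (577,123). I insert slowly.

Call:
play_rows([
  {"travel": [0, 0, 0.015], "rotation": [0, 0, 0]},
  {"travel": [0, 0, 0.03], "rotation": [0, 0, 0]},
  {"travel": [0, 0, 0.042], "rotation": [0, 0, 0]},
  {"travel": [0, 0, 0.051], "rotation": [0, 0, 0]},
  {"travel": [0, 0, 0.06], "rotation": [0, 0, 0]},
])

```text
time: 25.85
tcp_pos: [0.4514, -0.2573, 0.1417]
tool_rot: [0.997, 0.073, -0.0, -0.0]
contact_force: [-0.0, -1.4, -1.4]
grip_width: 0.0453
```

Call:
play_rows([
  {"travel": [0, 0, 0.006], "rotation": [0, 0, 0]},
  {"travel": [0, 0, 0.012], "rotation": [0, 0, 0]},
  {"travel": [0, 0, 0.017], "rotation": [0, 0, 0]},
  {"travel": [0, 0, 0.02], "rotation": [0, 0, 0]},
  {"travel": [0, 0, 0.02], "rotation": [0, 0, 0]},
])

```text
time: 26.35
tcp_pos: [0.4515, -0.2574, 0.1227]
tool_rot: [0.997, 0.073, -0.0, -0.0]
contact_force: [-0.5, -0.2, -2.3]
grip_width: 0.0458
```

Call:
play_rows([
  {"travel": [0, 0, 0.001], "rotation": [0, 0, 0]},
  {"travel": [0, 0, 0.001], "rotation": [0, 0, 0]},
  {"travel": [0, 0, 0.001], "rotation": [0, 0, 0]},
])

```text
time: 26.65
tcp_pos: [0.4517, -0.2575, 0.1221]
tool_rot: [0.997, 0.073, 0.0, 0.0]
contact_force: [1.1, -0.4, -1.7]
grip_width: 0.0455
```

Call:
play_rows([
  {"travel": [0, 0, 0.001], "rotation": [0, 0, 0]},
  {"travel": [0, 0, 0.001], "rotation": [0, 0, 0]},
  {"travel": [0, 0, 0.001], "rotation": [0, 0, 0]},
])

```text
time: 26.95
tcp_pos: [0.4518, -0.2575, 0.1211]
tool_rot: [0.997, 0.073, 0.0, 0.0]
contact_force: [-1.4, 1.2, 4.7]
grip_width: 0.0453
```

Call:
play_rows([
  {"travel": [0, 0, 0], "rotation": [0, 0, 0]},
  {"travel": [0, 0, 0], "rotation": [0, 0, 0]},
  {"travel": [0, 0, 0], "rotation": [0, 0, 0]},
  {"travel": [0, 0, 0], "rotation": [0, 0, 0]},
  {"travel": [0, 0, 0], "rotation": [0, 0, 0]},
], claw=0.15)

```text
time: 27.45
tcp_pos: [0.4516, -0.2574, 0.1209]
tool_rot: [0.997, 0.073, -0.0, -0.0]
contact_force: [-0.8, -0.4, -0.1]
grip_width: 0.0774
```

Call:
play_rows([
  {"travel": [0, 0, 0], "rotation": [0, 0, 0]},
  {"travel": [0, 0, -0.02], "rotation": [0, 0, 0]},
  {"travel": [0, 0, -0.06], "rotation": [0, 0, 0]},
  {"travel": [0, 0, -0.1], "rotation": [0, 0, 0]},
  {"travel": [0, 0, -0.14], "rotation": [0, 0, 0]},
])

```text
time: 27.95
tcp_pos: [0.4514, -0.2572, 0.2624]
tool_rot: [0.997, 0.073, -0.0, -0.0]
contact_force: [0.3, 0.2, 1.1]
grip_width: 0.0774
```

Call:
play_rows([
  {"travel": [0, 0, 0], "rotation": [0, 0, 0.07]},
  {"travel": [0, 0, 0], "rotation": [0, 0, 0.147]},
  {"travel": [0, 0, 0], "rotation": [0, 0, 0.147]},
  {"travel": [0, 0, 0], "rotation": [0, 0, 0.147]},
])

```text
time: 28.35
tcp_pos: [0.4515, -0.2573, 0.2607]
tool_rot: [1.0, 0.001, -0.0, -0.0]
contact_force: [-0.7, 0.1, -0.5]
grip_width: 0.0773
```

Run:
```python
from meas import *
o=observe();print(o['tcp_pos'],o['tool_rot'])
f=grab('wrist'); W=cloud(f); s=grab('scene')
a=f['frame'][40:265,130:430]; b=s['frame'][180:320,80:270]
cv2.imwrite('pics/w8.png',np.hstack([cv2.resize(a,(400,300)),cv2.resize(b,(400,300))])[:,:,::-1])
H=cv2.cvtColor(f['frame'],cv2.COLOR_RGB2HSV)
loc=np.hypot(W[...,0]-.452,W[...,1]+.257)<.06
red=((H[...,0]<8)|(H[...,0]>172))&(H[...,1]>150)
ell(f,loc&red,.138,None,'cap')
bl=loc&(H[...,2]<75)|(loc&(W[...,2]>.12)); ell(f,bl,.105,None,'flange')
p=W[loc&red]; print('cap z',np.nanpercentile(p[:,2],[5,50,95]))
red2=red&(np.hypot(W[...,0]-.452,W[...,1]+.367)<.05); print('mounted cap z',np.nanpercentile(W[red2][:,2],[5,50,95]))
```

```text
[ 0.45151223 -0.25734407  0.26074248] [ 9.99999450e-01  1.03386088e-03 -1.54105925e-04 -8.56799698e-05]
cap circ [ 0.4517 -0.2576] 0.0271 rect [ 0.4503 -0.2569] [0.0501 0.0479] 6.8 A 1887.5
flange circ [ 0.1551 -0.2611] 0.3672 rect [ 0.2907 -0.2607] [0.2713 0.7342] 0.2 A 75475.5
flange circ [ 0.4512 -0.2567] 0.0448 rect [ 0.4492 -0.2569] [0.07   0.0655] 4.9 A 3519.5
cap z [0.12209673 0.13747994 0.13867671]
mounted cap z [0.11101556 0.13733541 0.13857539]
```

View pics/w8.png

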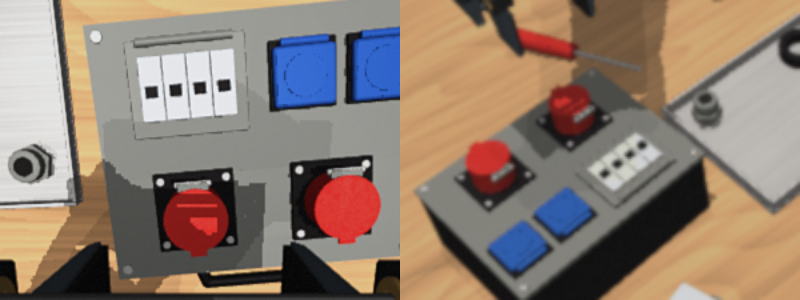

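The socket sits in the cutout, square. Its cap height of 0.1375 equals the mounted socket's, its centre is about (.451,-.257) and its yaw is 4.9°. Now returning the parts, adaptor first, with jaws part open to clear the can.

Call:
play_rows([
  {"travel": [0.005, -0.03, 0], "rotation": [0, 0, 0]},
  {"travel": [0.012, -0.07, 0], "rotation": [0, 0, 0]},
  {"travel": [0.02, -0.115, 0], "rotation": [0, 0, 0]},
  {"travel": [0.025, -0.16, 0], "rotation": [0, 0, 0]},
  {"travel": [0.03, -0.205, 0], "rotation": [0, 0, 0]},
])

```text
time: 28.95
tcp_pos: [0.4816, -0.0508, 0.2608]
tool_rot: [1.0, 0.0, -0.0, -0.0]
contact_force: [0.8, -0.4, 0.2]
grip_width: 0.0776
```

Call:
play_rows([
  {"travel": [0, -0.045, 0], "rotation": [0, 0, 0]},
  {"travel": [0, -0.09, 0], "rotation": [0, 0, 0]},
  {"travel": [-0.003, -0.135, 0], "rotation": [0, 0, 0]},
  {"travel": [-0.008, -0.18, 0], "rotation": [0, 0, 0]},
  {"travel": [-0.012, -0.22, 0], "rotation": [0, 0, 0]},
])

```text
time: 29.45
tcp_pos: [0.4691, 0.1696, 0.2608]
tool_rot: [1.0, 0.001, -0.0, -0.0]
contact_force: [0.2, -0.8, -0.2]
grip_width: 0.0774
```

Call:
play_rows([
  {"travel": [-0.003, -0.045, 0], "rotation": [0, 0, 0]},
  {"travel": [-0.005, -0.072, 0], "rotation": [0, 0, 0]},
  {"travel": [-0.005, -0.072, 0], "rotation": [0, 0, 0]},
  {"travel": [-0.005, -0.072, 0.03], "rotation": [0, 0, 0]},
  {"travel": [-0.005, -0.072, 0.06], "rotation": [0, 0, 0]},
])

```text
time: 29.95
tcp_pos: [0.4651, 0.2395, 0.2006]
tool_rot: [1.0, 0.001, 0.001, -0.0]
contact_force: [0.2, -0.7, -0.8]
grip_width: 0.0772
```

Call:
play_rows([
  {"travel": [0, 0, 0.025], "rotation": [0, 0, 0]},
  {"travel": [0, 0, 0.05], "rotation": [0, 0, 0]},
  {"travel": [0, 0, 0.08], "rotation": [0, 0, 0]},
  {"travel": [0, 0, 0.106], "rotation": [0, 0, 0]},
  {"travel": [0, 0, 0.106], "rotation": [0, 0, 0]},
])

```text
time: 30.45
tcp_pos: [0.4629, 0.2381, 0.0921]
tool_rot: [1.0, 0.0, -0.002, 0.001]
contact_force: [-0.5, 0.2, 0.2]
grip_width: 0.0775
```

Call:
play_rows([
  {"travel": [0, 0, 0], "rotation": [0, 0, 0]},
  {"travel": [0, 0, 0], "rotation": [0, 0, 0]},
  {"travel": [0, 0, 0], "rotation": [0, 0, 0]},
  {"travel": [0, 0, 0], "rotation": [0, 0, 0]},
  {"travel": [0, 0, 0], "rotation": [0, 0, 0]},
], claw=1)

```text
time: 30.95
tcp_pos: [0.4655, 0.2398, 0.0962]
tool_rot: [1.0, 0.0, 0.001, -0.0]
contact_force: [-0.5, -1.9, 9.1]
grip_width: 0.0563
```

Call:
play_rows([
  {"travel": [0, 0, 0], "rotation": [0, 0, 0]},
  {"travel": [0, 0, 0], "rotation": [0, 0, 0]},
  {"travel": [0, 0, 0], "rotation": [0, 0, 0]},
])

```text
time: 31.25
tcp_pos: [0.4655, 0.2399, 0.0963]
tool_rot: [1.0, 0.0, 0.001, -0.0]
contact_force: [-1.7, -2.8, 9.0]
grip_width: 0.0558
```

Call:
play_rows([
  {"travel": [0, 0, -0.01], "rotation": [0, 0, 0]},
  {"travel": [0, 0, -0.03], "rotation": [0, 0, 0]},
  {"travel": [0, 0, -0.06], "rotation": [0, 0, 0]},
  {"travel": [0, 0, -0.09], "rotation": [0, 0, 0]},
  {"travel": [0, 0, -0.09], "rotation": [0, 0, 0]},
])

```text
time: 31.75
tcp_pos: [0.4666, 0.2405, 0.1894]
tool_rot: [1.0, -0.0, 0.003, -0.001]
contact_force: [-0.6, 0.1, -2.7]
grip_width: 0.0559
```

Call:
play_rows([
  {"travel": [0.005, 0.02, 0], "rotation": [0, 0, 0]},
  {"travel": [0.02, 0.055, 0], "rotation": [0, 0, 0]},
  {"travel": [0.03, 0.09, 0], "rotation": [0, 0, 0]},
  {"travel": [0.04, 0.125, 0], "rotation": [0, 0, 0]},
  {"travel": [0.055, 0.16, 0], "rotation": [0, 0, 0]},
])

```text
time: 32.25
tcp_pos: [0.5192, 0.0781, 0.1847]
tool_rot: [1.0, 0.0, -0.0, 0.0]
contact_force: [0.4, 0.3, -2.0]
grip_width: 0.0558
```

Call:
play_rows([
  {"travel": [0.015, 0.04, 0], "rotation": [0, 0, 0]},
  {"travel": [0.03, 0.08, 0], "rotation": [0, 0, -0.04]},
  {"travel": [0.04, 0.12, 0], "rotation": [0, 0, -0.08]},
  {"travel": [0.051, 0.145, 0], "rotation": [0, 0, -0.13]},
  {"travel": [0.051, 0.157, 0], "rotation": [0, 0, -0.17]},
])

```text
time: 32.75
tcp_pos: [0.5713, -0.0796, 0.1848]
tool_rot: [0.996, 0.085, 0.0, 0.0]
contact_force: [-0.3, 0.4, -2.6]
grip_width: 0.0559
```

Call:
play_rows([
  {"travel": [0, 0, 0], "rotation": [0, 0, 0]},
  {"travel": [0, 0, 0.02], "rotation": [0, 0, 0]},
  {"travel": [0, 0, 0.04], "rotation": [0, 0, 0]},
  {"travel": [0, 0, 0.06], "rotation": [0, 0, 0]},
  {"travel": [0, 0, 0.075], "rotation": [0, 0, 0]},
])

```text
time: 33.25
tcp_pos: [0.5699, -0.0766, 0.1086]
tool_rot: [0.996, 0.085, -0.001, -0.0]
contact_force: [1.3, 0.5, -2.2]
grip_width: 0.0554
```

Call:
play_rows([
  {"travel": [0, 0, 0.007], "rotation": [0, 0, 0]},
  {"travel": [0, 0, 0.0135], "rotation": [0, 0, 0]},
  {"travel": [0, 0, 0.0135], "rotation": [0, 0, 0]},
  {"travel": [0, 0, 0.0135], "rotation": [0, 0, 0]},
])

```text
time: 33.65
tcp_pos: [0.571, -0.0774, 0.0969]
tool_rot: [0.996, 0.085, 0.0, 0.0]
contact_force: [-0.2, -0.8, -1.1]
grip_width: 0.0558
```

Call:
play_rows([
  {"travel": [0, 0, 0], "rotation": [0, 0, 0]},
  {"travel": [0, 0, 0], "rotation": [0, 0, 0]},
  {"travel": [0, 0, 0], "rotation": [0, 0, 0]},
  {"travel": [0, 0, 0], "rotation": [0, 0, 0]},
  {"travel": [0, 0, 0], "rotation": [0, 0, 0]},
], claw=0.15)

```text
time: 34.15
tcp_pos: [0.5707, -0.0775, 0.0965]
tool_rot: [0.996, 0.085, 0.0, -0.0]
contact_force: [0.7, 0.7, 0.1]
grip_width: 0.0776
```

Call:
play_rows([
  {"travel": [0, 0, -0.02], "rotation": [0, 0, 0]},
  {"travel": [0, 0, -0.05], "rotation": [0, 0, 0]},
  {"travel": [0, 0, -0.09], "rotation": [0, 0, 0]},
  {"travel": [0, 0, -0.13], "rotation": [0, 0, 0]},
  {"travel": [0, 0, -0.1435], "rotation": [0, 0, 0]},
])

```text
time: 34.65
tcp_pos: [0.5722, -0.0777, 0.244]
tool_rot: [0.996, 0.085, 0.002, 0.001]
contact_force: [0.2, 0.5, 0.3]
grip_width: 0.0776
```

Call:
play_rows([
  {"travel": [0, 0, 0], "rotation": [0, 0, 0.085]},
  {"travel": [0, 0, 0], "rotation": [0, 0, 0.17]},
  {"travel": [0, 0, 0], "rotation": [0, 0, 0.17]},
  {"travel": [0, 0, 0], "rotation": [0, 0, 0.17]},
])

```text
time: 35.05
tcp_pos: [0.5705, -0.0774, 0.2395]
tool_rot: [1.0, 0.001, -0.0, -0.0]
contact_force: [-0.3, -0.2, -0.7]
grip_width: 0.0775
```

Run:
```python
from meas import *
o=observe();print(o['tcp_pos'],o['tool_rot'])
f=grab('wrist');save(f,'pics/w9.png'); W=cloud(f)
ell(f,(np.hypot(W[...,0]-.571,W[...,1]+.077)<.05)&(W[...,2]>.125)&(W[...,2]<.15),.132,(.571,-.077),'adap')
```

```text
[ 0.57047619 -0.07741971  0.23950169] [ 9.99999295e-01  1.14815677e-03 -2.99318147e-04 -4.07520449e-05]
adap circ [ 0.5726 -0.0774] 0.0351 rect [ 0.5727 -0.0772] [0.0535 0.0521] 9.8 A 2966.0
```

The adaptor is back at (.5727,-.0774), the same as before. Can next.

Call:
play_rows([
  {"travel": [-0.01, -0.03, 0], "rotation": [0, 0, 0]},
  {"travel": [-0.02, -0.07, 0], "rotation": [0, 0, 0]},
  {"travel": [-0.03, -0.115, 0], "rotation": [0, 0, 0]},
  {"travel": [-0.04, -0.155, 0], "rotation": [0, 0, 0]},
  {"travel": [-0.05, -0.2, 0], "rotation": [0, 0, 0]},
])

```text
time: 35.6
tcp_pos: [0.5201, 0.1239, 0.2398]
tool_rot: [1.0, 0.001, -0.0, 0.0]
contact_force: [1.5, 0.1, 0.1]
grip_width: 0.0777
```

Call:
play_rows([
  {"travel": [-0.01, -0.045, 0], "rotation": [0, 0, 0]},
  {"travel": [-0.02, -0.09, 0], "rotation": [0, 0, 0]},
  {"travel": [-0.035, -0.135, 0], "rotation": [0, 0, 0]},
  {"travel": [-0.05, -0.18, 0], "rotation": [0, 0, 0]},
  {"travel": [-0.056, -0.207, 0], "rotation": [0, 0, 0]},
])

```text
time: 36.1
tcp_pos: [0.4633, 0.3322, 0.2397]
tool_rot: [1.0, 0.002, -0.0, -0.0]
contact_force: [0.1, -0.3, -0.3]
grip_width: 0.0773
```

Call:
play_rows([
  {"travel": [0, 0, 0], "rotation": [0, 0, 0]},
  {"travel": [0, 0, 0], "rotation": [0, 0, 0]},
  {"travel": [0, 0, 0.035], "rotation": [0, 0, 0]},
  {"travel": [0, 0, 0.07], "rotation": [0, 0, 0]},
  {"travel": [0, 0, 0.105], "rotation": [0, 0, 0]},
])

```text
time: 36.6
tcp_pos: [0.4652, 0.3284, 0.1339]
tool_rot: [1.0, -0.0, 0.0, -0.0]
contact_force: [1.1, -0.4, -0.1]
grip_width: 0.0778
```

Call:
play_rows([
  {"travel": [0, 0, 0.02], "rotation": [0, 0, 0]},
  {"travel": [0, 0, 0.035], "rotation": [0, 0, 0]},
  {"travel": [0, 0, 0.042], "rotation": [0, 0, 0]},
  {"travel": [0, 0, 0.042], "rotation": [0, 0, 0]},
  {"travel": [0, 0, 0.042], "rotation": [0, 0, 0]},
])

```text
time: 37.1
tcp_pos: [0.4654, 0.3297, 0.0938]
tool_rot: [1.0, -0.0, 0.0, -0.0]
contact_force: [0.1, 0.8, -0.2]
grip_width: 0.0776
```

Call:
play_rows([
  {"travel": [0, 0, 0], "rotation": [0, 0, 0]},
  {"travel": [0, 0, 0], "rotation": [0, 0, 0]},
  {"travel": [0, 0, 0], "rotation": [0, 0, 0]},
  {"travel": [0, 0, 0], "rotation": [0, 0, 0]},
  {"travel": [0, 0, 0], "rotation": [0, 0, 0]},
], claw=1)

```text
time: 37.6
tcp_pos: [0.465, 0.3297, 0.0934]
tool_rot: [1.0, -0.0, 0.0, -0.0]
contact_force: [-0.9, -1.6, 6.1]
grip_width: 0.0559
```

Call:
play_rows([
  {"travel": [0, 0, 0], "rotation": [0, 0, 0]},
  {"travel": [0, 0, 0], "rotation": [0, 0, 0]},
  {"travel": [0, 0, 0], "rotation": [0, 0, 0]},
])

```text
time: 37.9
tcp_pos: [0.465, 0.3297, 0.0935]
tool_rot: [1.0, -0.0, 0.0, -0.0]
contact_force: [-0.5, -1.2, 6.4]
grip_width: 0.0563
```

Call:
play_rows([
  {"travel": [0, 0, -0.01], "rotation": [0, 0, 0]},
  {"travel": [0, 0, -0.03], "rotation": [0, 0, 0]},
  {"travel": [0, 0, -0.06], "rotation": [0, 0, 0]},
  {"travel": [0, 0, -0.09], "rotation": [0, 0, 0]},
  {"travel": [0, 0, -0.09], "rotation": [0, 0, 0]},
])

```text
time: 38.4
tcp_pos: [0.4664, 0.3307, 0.1872]
tool_rot: [1.0, -0.0, 0.002, -0.002]
contact_force: [0.3, 0.4, -2.1]
grip_width: 0.0563
```

Call:
play_rows([
  {"travel": [0, 0.02, 0], "rotation": [0, 0, 0]},
  {"travel": [0.004, 0.055, 0], "rotation": [0, 0, 0]},
  {"travel": [0.008, 0.095, 0], "rotation": [0, 0, 0]},
  {"travel": [0.012, 0.135, 0], "rotation": [0, 0, 0]},
  {"travel": [0.016, 0.17, 0], "rotation": [0, 0, 0]},
])

```text
time: 38.9
tcp_pos: [0.48, 0.1578, 0.1824]
tool_rot: [1.0, -0.0, -0.0, 0.0]
contact_force: [1.5, 0.3, -1.9]
grip_width: 0.056
```

Call:
play_rows([
  {"travel": [0.004, 0.04, 0], "rotation": [0, 0, 0]},
  {"travel": [0.008, 0.08, 0], "rotation": [0, 0, 0]},
  {"travel": [0.012, 0.12, 0], "rotation": [0, 0, 0]},
  {"travel": [0.017, 0.15, 0], "rotation": [0, 0, 0]},
  {"travel": [0.017, 0.167, 0], "rotation": [0, 0, 0]},
])

```text
time: 39.4
tcp_pos: [0.4976, -0.0095, 0.1826]
tool_rot: [1.0, -0.001, -0.0, 0.0]
contact_force: [-0.5, 0.1, -2.0]
grip_width: 0.0565
```

Call:
play_rows([
  {"travel": [0, 0, 0], "rotation": [0, 0, 0]},
  {"travel": [0, 0, 0.02], "rotation": [0, 0, 0]},
  {"travel": [0, 0, 0.04], "rotation": [0, 0, 0]},
  {"travel": [0, 0, 0.06], "rotation": [0, 0, 0]},
  {"travel": [0, 0, 0.075], "rotation": [0, 0, 0]},
])

```text
time: 39.9
tcp_pos: [0.4969, -0.0065, 0.1065]
tool_rot: [1.0, 0.0, -0.001, -0.0]
contact_force: [0.8, -0.3, -1.8]
grip_width: 0.0563
```

Call:
play_rows([
  {"travel": [0, 0, 0.007], "rotation": [0, 0, 0]},
  {"travel": [0, 0, 0.014], "rotation": [0, 0, 0]},
  {"travel": [0, 0, 0.014], "rotation": [0, 0, 0]},
  {"travel": [0, 0, 0.014], "rotation": [0, 0, 0]},
])

```text
time: 40.3
tcp_pos: [0.4979, -0.0072, 0.0943]
tool_rot: [1.0, -0.0, 0.0, -0.0]
contact_force: [-0.7, 0.6, -2.4]
grip_width: 0.0564
```

Call:
play_rows([
  {"travel": [0, 0, 0], "rotation": [0, 0, 0]},
  {"travel": [0, 0, 0], "rotation": [0, 0, 0]},
  {"travel": [0, 0, 0], "rotation": [0, 0, 0]},
  {"travel": [0, 0, 0], "rotation": [0, 0, 0]},
  {"travel": [0, 0, 0], "rotation": [0, 0, 0]},
], claw=0.12)

```text
time: 40.8
tcp_pos: [0.4977, -0.0075, 0.094]
tool_rot: [1.0, -0.0, 0.0, -0.0]
contact_force: [0.1, -0.8, 0.1]
grip_width: 0.0799
```

Call:
play_rows([
  {"travel": [0, 0, -0.02], "rotation": [0, 0, 0]},
  {"travel": [0, 0, -0.05], "rotation": [0, 0, 0]},
  {"travel": [0, 0, -0.09], "rotation": [0, 0, 0]},
  {"travel": [0, 0, -0.13], "rotation": [0, 0, 0]},
  {"travel": [0, 0, -0.146], "rotation": [0, 0, 0]},
])

```text
time: 41.3
tcp_pos: [0.499, -0.0075, 0.2437]
tool_rot: [1.0, -0.0, 0.002, 0.0]
contact_force: [-0.1, -0.6, -0.1]
grip_width: 0.0802
```

Run:
```python
from meas import *
o=observe();print(o['tcp_pos'],o['tool_rot'])
f=grab('wrist');save(f,'pics/w10.png'); W=cloud(f)
ell(f,(np.hypot(W[...,0]-.498,W[...,1]+.007)<.04)&(W[...,2]>.12)&(W[...,2]<.15),.131,(.498,-.007),'can')
```

```text
[ 0.49898974 -0.007521    0.24367238] [ 9.99997458e-01 -1.21447317e-04  2.24728346e-03  1.37281336e-04]
can circ [ 0.5001 -0.0068] 0.0212 rect [ 0.5002 -0.0069] [0.0411 0.0399] 65.8 A 1317.0
```

The can is back. Last, the plug.

Call:
play_rows([
  {"travel": [-0.003, -0.03, 0], "rotation": [0, 0, 0]},
  {"travel": [-0.006, -0.07, 0], "rotation": [0, 0, 0]},
  {"travel": [-0.01, -0.115, 0], "rotation": [0, 0, 0]},
  {"travel": [-0.013, -0.16, 0], "rotation": [0, 0, 0]},
  {"travel": [-0.016, -0.205, 0], "rotation": [0, 0, 0]},
])

```text
time: 41.85
tcp_pos: [0.4811, 0.1992, 0.2395]
tool_rot: [1.0, -0.0, -0.0, 0.0]
contact_force: [0.5, -0.0, -0.3]
grip_width: 0.0804
```

Call:
play_rows([
  {"travel": [-0.003, -0.045, 0], "rotation": [0, 0, 0]},
  {"travel": [-0.006, -0.09, 0], "rotation": [0, 0, 0]},
  {"travel": [-0.01, -0.135, 0], "rotation": [0, 0, 0]},
  {"travel": [-0.013, -0.18, 0], "rotation": [0, 0, 0]},
  {"travel": [-0.017, -0.222, 0], "rotation": [0, 0, 0]},
])

```text
time: 42.35
tcp_pos: [0.4641, 0.4215, 0.2392]
tool_rot: [1.0, 0.0, -0.0, 0.0]
contact_force: [1.9, -0.7, -0.1]
grip_width: 0.0805
```

Call:
play_rows([
  {"travel": [0, 0, 0], "rotation": [0, 0, 0]},
  {"travel": [0, 0, 0], "rotation": [0, 0, 0]},
  {"travel": [0, 0, 0.035], "rotation": [0, 0, 0]},
  {"travel": [0, 0, 0.07], "rotation": [0, 0, 0]},
  {"travel": [0, 0, 0.105], "rotation": [0, 0, 0]},
])

```text
time: 42.85
tcp_pos: [0.4649, 0.4182, 0.1338]
tool_rot: [1.0, -0.001, 0.0, -0.0]
contact_force: [-0.0, 0.0, -0.6]
grip_width: 0.0798
```

Call:
play_rows([
  {"travel": [0, 0, 0.02], "rotation": [0, 0, 0]},
  {"travel": [0, 0, 0.035], "rotation": [0, 0, 0]},
  {"travel": [0, 0, 0.041], "rotation": [0, 0, 0]},
  {"travel": [0, 0, 0.041], "rotation": [0, 0, 0]},
  {"travel": [0, 0, 0.041], "rotation": [0, 0, 0]},
])

```text
time: 43.35
tcp_pos: [0.4653, 0.4198, 0.0949]
tool_rot: [1.0, -0.0, 0.001, -0.0]
contact_force: [0.1, 1.3, 0.9]
grip_width: 0.0802
```

Call:
play_rows([
  {"travel": [0, 0, 0], "rotation": [0, 0, 0]},
  {"travel": [0, 0, 0], "rotation": [0, 0, 0]},
  {"travel": [0, 0, 0], "rotation": [0, 0, 0]},
  {"travel": [0, 0, 0], "rotation": [0, 0, 0]},
  {"travel": [0, 0, 0], "rotation": [0, 0, 0]},
], claw=1)

```text
time: 43.85
tcp_pos: [0.465, 0.4198, 0.0944]
tool_rot: [1.0, -0.0, 0.0, -0.0]
contact_force: [-0.8, -1.5, 6.4]
grip_width: 0.059
```

Call:
play_rows([
  {"travel": [0, 0, 0], "rotation": [0, 0, 0]},
  {"travel": [0, 0, 0], "rotation": [0, 0, 0]},
  {"travel": [0, 0, 0], "rotation": [0, 0, 0]},
])

```text
time: 44.15
tcp_pos: [0.465, 0.4197, 0.0944]
tool_rot: [1.0, -0.0, 0.0, -0.0]
contact_force: [-0.4, -1.3, 5.8]
grip_width: 0.0589
```

Call:
play_rows([
  {"travel": [0, 0, -0.01], "rotation": [0, 0, 0]},
  {"travel": [0, 0, -0.03], "rotation": [0, 0, 0]},
  {"travel": [0, 0, -0.06], "rotation": [0, 0, 0]},
  {"travel": [0, 0, -0.09], "rotation": [0, 0, 0]},
  {"travel": [0, 0, -0.09], "rotation": [0, 0, 0]},
])

```text
time: 44.65
tcp_pos: [0.4663, 0.4209, 0.1883]
tool_rot: [1.0, -0.0, 0.002, -0.002]
contact_force: [0.5, 0.8, -2.2]
grip_width: 0.0586
```

Call:
play_rows([
  {"travel": [0.005, 0.02, 0], "rotation": [0, 0, 0]},
  {"travel": [0.02, 0.06, 0], "rotation": [0, 0, 0]},
  {"travel": [0.03, 0.1, 0], "rotation": [0, 0, 0]},
  {"travel": [0.04, 0.14, 0], "rotation": [0, 0, 0]},
  {"travel": [0.05, 0.18, 0], "rotation": [0, 0, 0]},
])

```text
time: 45.15
tcp_pos: [0.5143, 0.2379, 0.1832]
tool_rot: [1.0, 0.0, -0.0, 0.0]
contact_force: [0.6, 0.8, -2.0]
grip_width: 0.0585
```

Call:
play_rows([
  {"travel": [0.01, 0.04, 0], "rotation": [0, 0, 0]},
  {"travel": [0.02, 0.08, 0], "rotation": [0, 0, 0]},
  {"travel": [0.035, 0.12, 0], "rotation": [0, 0, 0]},
  {"travel": [0.045, 0.155, 0], "rotation": [0, 0, 0]},
  {"travel": [0.05, 0.176, 0], "rotation": [0, 0, 0]},
])

```text
time: 45.65
tcp_pos: [0.5647, 0.0612, 0.1832]
tool_rot: [1.0, -0.001, -0.0, 0.0]
contact_force: [-0.0, 0.3, -1.8]
grip_width: 0.0584
```

Call:
play_rows([
  {"travel": [0, 0, 0], "rotation": [0, 0, 0]},
  {"travel": [0, 0, 0.02], "rotation": [0, 0, 0]},
  {"travel": [0, 0, 0.04], "rotation": [0, 0, 0]},
  {"travel": [0, 0, 0.06], "rotation": [0, 0, 0]},
  {"travel": [0, 0, 0.075], "rotation": [0, 0, 0]},
])

```text
time: 46.15
tcp_pos: [0.5637, 0.0641, 0.1072]
tool_rot: [1.0, 0.0, -0.001, 0.0]
contact_force: [0.2, -0.4, -2.9]
grip_width: 0.0587
```

Call:
play_rows([
  {"travel": [0, 0, 0.007], "rotation": [0, 0, 0]},
  {"travel": [0, 0, 0.014], "rotation": [0, 0, 0]},
  {"travel": [0, 0, 0.014], "rotation": [0, 0, 0]},
  {"travel": [0, 0, 0.014], "rotation": [0, 0, 0]},
])

```text
time: 46.55
tcp_pos: [0.565, 0.0636, 0.0953]
tool_rot: [1.0, -0.0, 0.0, -0.0]
contact_force: [-0.3, -1.2, -2.9]
grip_width: 0.0585
```

Call:
play_rows([
  {"travel": [0, 0, 0], "rotation": [0, 0, 0]},
  {"travel": [0, 0, 0], "rotation": [0, 0, 0]},
  {"travel": [0, 0, 0], "rotation": [0, 0, 0]},
  {"travel": [0, 0, 0], "rotation": [0, 0, 0]},
  {"travel": [0, 0, 0], "rotation": [0, 0, 0]},
], claw=0.1)

```text
time: 47.05
tcp_pos: [0.5647, 0.0635, 0.095]
tool_rot: [1.0, -0.0, 0.0, -0.0]
contact_force: [0.5, 0.1, -0.2]
grip_width: 0.0816
```

Call:
play_rows([
  {"travel": [0, 0, -0.02], "rotation": [0, 0, 0]},
  {"travel": [0, 0, -0.05], "rotation": [0, 0, 0]},
  {"travel": [0, 0, -0.09], "rotation": [0, 0, 0]},
  {"travel": [0, 0, -0.13], "rotation": [0, 0, 0]},
  {"travel": [0, 0, -0.17], "rotation": [0, 0, 0]},
])

```text
time: 47.55
tcp_pos: [0.5644, 0.0635, 0.2666]
tool_rot: [1.0, -0.0, -0.0, -0.0]
contact_force: [0.7, -0.2, 0.3]
grip_width: 0.0821
```

Call:
play_rows([
  {"travel": [-0.03, 0.035, -0.03], "rotation": [0, 0, 0]},
  {"travel": [-0.064, 0.071, -0.035], "rotation": [0, 0, 0]},
  {"travel": [-0.064, 0.071, -0.035], "rotation": [0, 0, 0]},
  {"travel": [-0.064, 0.071, -0.035], "rotation": [0, 0, 0]},
  {"travel": [-0.064, 0.071, -0.035], "rotation": [0, 0, 0]},
])

```text
time: 48.05
tcp_pos: [0.5011, -0.0072, 0.2998]
tool_rot: [1.0, -0.0, -0.0, -0.0]
contact_force: [0.8, 0.3, 0.2]
grip_width: 0.0822
```

Run:
```python
from meas import *
o=observe();print(o['time'],o['tcp_pos'],o['contact_force'])
f=grab('wrist'); W=cloud(f); H=cv2.cvtColor(f['frame'],cv2.COLOR_RGB2HSV)
for n,c,zz in(('plug',(.565,.067),.136),('can',(.495,-.003),.128),('adap',(.57,-.08),.134)):
    ell(f,(np.hypot(W[...,0]-c[0],W[...,1]-c[1])<.05)&(W[...,2]>zz-.006)&(W[...,2]<.15),zz-.002,c,n)
ell(f,(W[...,2]>.015)&(W[...,2]<.032)&(W[...,0]<.53)&(W[...,0]>.43)&(W[...,1]>.02)&(W[...,1]<.1),.023,None,'tape')
ell(f,(W[...,2]>.02)&(W[...,2]<.06)&(W[...,0]<.53)&(W[...,0]>.43)&(W[...,1]>-.12)&(W[...,1]<-.05),.042,None,'gland')
s=grab('scene')
a=cv2.resize(f['frame'],(400,300)); b=cv2.resize(s['frame'][130:320,80:370],(400,300))
cv2.imwrite('pics/w11.png',np.hstack([a,b])[:,:,::-1])
```

```text
48.05 [ 0.5010961  -0.00715112  0.29977729] [0.78520833 0.29956544 0.20702294]
plug circ [0.5646 0.0625] 0.0224 rect [0.565  0.0635] [0.0432 0.0409] 13.6 A 1191.5
can circ [ 0.4979 -0.0065] 0.0195 rect [ 0.4981 -0.0074] [0.037  0.0366] 66.0 A 727.0
adap circ [ 0.5699 -0.077 ] 0.0331 rect [ 0.5718 -0.0765] [0.0526 0.0501] 9.7 A 2286.0
tape circ [0.4349 0.0587] 0.0392 rect [0.4346 0.0587] [0.0066 0.078 ] 2.6 A 149.0
tape circ [0.4767 0.0704] 0.0312 rect [0.4763 0.0698] [0.0596 0.0609] 88.5 A 1268.5
gland circ [ 0.4453 -0.0818] 0.0326 rect [ 0.4457 -0.0817] [0.0047 0.065 ] 2.5 A 87.0
gland circ [ 0.4849 -0.0916] 0.0195 rect [ 0.4845 -0.0913] [0.0387 0.033 ] 53.9 A 475.0
```

View pics/w11.png

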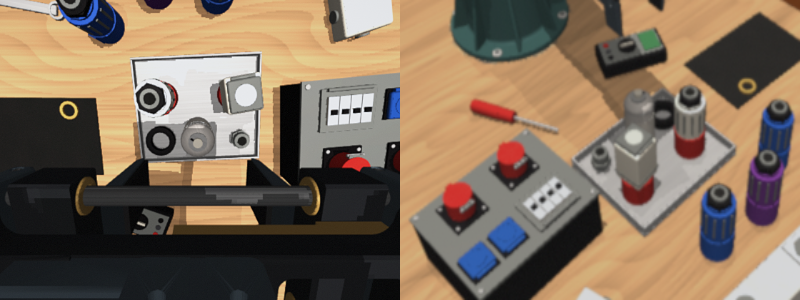

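The three parts stand in their starting places within about 2 mm, and the socket is seated at (512,160) in the right crop. The tape, gland and locknut have not moved and the arm is clear of everything, so I hand in.

```bash
python3 -c "
from rig import manip
print(manip.finish_job())"
```

```text
the job is handed in; nothing more can be done
None
```

The job is done and handed in at about 48 s of the 134 s allowed; the hand-in gives no verdict. I stood the plug, can and adaptor on the mat, dropped the socket into the cutout, then put all three back in the tray.

**Socket:** after release it was within about 1 mm of the cutout centre. Its cap was level with the already mounted socket's (0.1375 against 0.1373 m), and its flange read 4.9° against the cover's 5.2°. The flange's fitted position differed by about 3 mm from the cap's in x. I put that down to the side of the socket being in view, since it is within the 10 mm limit.

**Plug, can, adaptor:** all stand upright within about 2 mm of where they started.

**Left alone:** the tape and gland measured unmoved within about 1 mm. The locknut and the blue and purple look-alikes looked undisturbed in the last picture; I did not measure the locknut again.

No check failed.

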